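# Restock the display bay: carton between the cans, against the sensor plate

## Task

Pick up the taller of the two cartons and stand it on the counter in the display bay, upright and square to the bay, midway between the two drink cans and slid back until the sprung stock-sensing plate behind it is pressed fully home. Let go and leave it standing there, holding the plate in. Do not shift the cans, and leave the short carton, the mug and the jar alone.

Things in the scene. Friction and masses are not known exactly. Their poses are not given: they have to be found in the camera images.
- carton_center (a point): the taller carton, the one to be moved: a rigid white drink carton with a brown band and a small cap, standing, 64 mm (its x) by 50 mm (its y) by 115 mm high (without the 7 mm cap), 0.23 to 0.47 kg. Point: its centre, 57.5 mm above its underside; z up. Grasp it across the 50 mm; if the gripper leans, take it high and on the side it leans to, so that the gripper's body clears it. Pushing it along the counter takes 2 to 5 N
- rack: display bay: a clear shelf held over the counter by two aluminium uprights at its rear (x = 180 mm, y = +-165 mm). Origin: on the counter, below the middle of the shelf's front edge; x points into the bay, away from the robot (the bay may be turned a little), y left, z up. Open in front, no floor of its own: things stand on the counter
- shelf_edge (a point): middle of the shelf's front edge, at its underside, 250 mm above the counter; axes as the rack's. Shelf 360 mm wide (y), 170 mm deep, two bars at y = +-165 mm under it hang down to 236 mm. The placed carton's centre ends 28 to 68 mm behind this edge, so an upright gripper does not fit: lean it back towards the robot by 35 to 40 degrees
- plate (a joint): how far the sensor's sprung plate is pressed in, in m: 0 untouched, 0.012 fully home against a hard stop. It moves along the rack's x. The spring is weak (0.4 N when home): a carton left standing holds it in by friction, and only the stop can be felt. A grey upright plate, 120 mm wide, from 3 to 88 mm above the counter, on a black box 90 mm wide
- sensor_zone (a point): a point fixed in the bay, on the counter 68 mm behind the shelf's front edge, mid-bay; axes as the rack's. The sensor stands about here, its plate facing the front of the bay, square to it. Its depth differs each time and is not reported: the untouched plate's face is 20 mm before to 20 mm behind this point, up to 10 mm off to the side: to be found by touch
- can_left_center (a point): the left drink can (+y side of the bay), plain aluminium, 66 mm across and 122 mm high, loose, 0.36 kg, standing in the mouth of the bay. Point: its centre, 61 mm above the counter; axes parallel to the rack's
- can_right_center (a point): the right drink can (-y side), like the left one; about 210 mm (204 to 216) from it centre to centre across the bay, and up to 10 mm nearer or farther. Axes parallel to the rack's
- short_carton_center (a point): bystander: the shorter carton, like the taller one but 75 mm high. Point: its centre, 37.5 mm above the counter
- mug: bystander: white mug, 80 mm across, 95 mm high, with a handle. Origin: centre of its underside
- jar: bystander: glass jar, 72 mm across, 100 mm high. Origin: centre of its underside
Not all that is in view belongs to the job. What is shaped like the part that bears carton_center but red is not meant. Leave any purple look-alike of the part that bears can_right_center alone.

How it is judged:
By the outcome, as a careful person would: the job done as asked, in the order asked, and still so for the second after the job is handed in, with the robot touching nothing.
It also fails if it takes over 64 s, if anything falls off the work surface, if the arm or the gripper's body presses on something with over 40 N, if the wrist force passes 120 N, or if a joint passes its speed limit or range.

## Robot

A 7-joint arm with a two-finger parallel gripper is mounted at the origin on the work surface. World frame = base frame: x ahead of the robot, y to its left, z up, the work surface at z = 0. Lengths are in mm, angles in degrees, forces in N, time in s.
With the tool pointing down it reaches from about 400 to 875 mm from the base axis. Payload 4.4 kg.
Tool frame: the origin (TCP) lies at the centre of the arm's flange, where the gripper is bolted on; the fingertips stand 173 mm ahead of it and the grasp point (between the pads) lies 155 mm ahead of it; z points along the fingers, y is the line along which they close (so a half turn about z gives the same grasp; the last joint's range is limited). The gripper opens to 85 mm and grips with 20 to 120 N. Pads are 22 mm wide; open, the fingers measure 114 mm over their backs; the gripper's body (76 mm by 85 mm) begins 54 mm behind the grasp point. The pads swing forward as they close: fully open they stand 13 mm farther back than shut.
Start: joints at [-75.791, 36.005, 2.206, 86.941, -1.547, 57.084, -1.146], TCP at [200.621, 618.277, 404.713] pointing down, gripper open.
Joint ranges: [-175.42, 175.42], [-21.48, 121.26], [-71.46, 75.88], [10.55, 141.38], [-63.04, 243.04], [13.31, 113.54], [-168.57, 168.57]. Speed limits (degrees/s): [147.25, 147.25, 180, 180, 180, 180, 180].

## Interface

Orientations are given as [roll, pitch, yaw] about the fixed x, y, z axes, in that order (R = Rz(yaw) Ry(pitch) Rx(roll)).
In Python, from workcell import arm gives the robot as it stands.
- The arm moves only by the tool play_rows, never from a script. Its argument "moves" is a list of rows, each a list of 7 numbers: the shift along the world's x, y, z in units of 25 mm (1.0 is 25 mm), then the turn, a rotation vector about the world's x, y, z in units of 0.12 rad (1.0 is 0.12 rad), then the opening, from -1 (shut) to 1 (fully open), so that 0 is half open. In form: [[tx, ty, tz, rx, ry, rz, hand], ...]. A call has exactly 5 rows; each row shifts and turns the commanded pose from where the row before left it; what a row does not reach is not made up. A row lasts 1/8 s, in which the tool goes at most 62.5 mm and 10.7 degrees, less where a joint would pass 70% of its speed; a pose out of reach is approached as far as the arm can. A call with a number of a shift or a turn outside -1 to 1 is refused whole. A call with a gripper value outside its range is refused whole. The fingers move at their own pace and stop on an object; "squeeze" is the grip in N (left out, the last holds). Time passes only in rows, so rows that do not move let the fingers close, or fill a call up. It gives the time, the measured TCP pose, the force, the opening and the grip force at its end, in the units of the state.
- arm.sense(): the state, without advancing time (a new reading comes with each control period).
- arm.snapshot(name): name is "scene" or "top"; returns a dict with "img" (384x512x3 uint8, red, green, blue), "z_map" (384x512 float32, mm along the optical axis (not along the pixel's ray), 0 where there is no reading), "fx", "fy", "cx", "cy" (pixels), "R" (3x3) and "t" (3): a world point X has camera coordinates R X + t. Camera axes: x right, y down, z forward; pixel columns grow to the right and rows downward; lengths in mm; the calibration is good to about 2 mm. A picture is of the moment at which its call begins.
- arm.job_done(): hands the job in; it is judged then, once.
The state is a dict: "t": time; "joints": joint angles; "qd": joint speeds; "tau": joint torques, N m; "tool_pos": TCP position; "ee_rot": TCP orientation; "force": force on the tool from outside, world axes, zero at the start; "ft_torque": the same for the moment, N m; "opening": opening from 0.0 (shut) to 1.0 (fully open); "grasp_force": force on a finger pad.
Only numpy, scipy, OpenCV 4.12 (cv2) and the standard library are available. Lean on these libraries where they do the work, as an engineer would, in place of code of your own. Each camera call takes 0.05 s, during which the arm holds its last target. There are 200 camera calls.

## Working session

There is one attempt and no reset: what is moved stays moved. The work goes in short steps, Python scripts to look and compute and a tool call to move; the robot and the scene stay as the last step left them, time stands still between calls to the robot, and variables do not carry over. Pictures are saved under pics/ and viewed, at most 10 in all, crops included, and the job is handed in when it is done.

Besides the shell and the picture viewer there is one more tool, called after ">>>" in YAML: its name, and indented under it one key for each argument. play_rows: Moves the arm, as the interface text tells. Its arguments: {"type":"object","properties":{"moves":{"type":"array","items":{"type":"array","items":{"type":"number"}}},"squeeze":{"type":"number"}},"required":["moves"]}

```bash
mkdir -p pics; ls
cat > h.py <<'E'
import numpy as np, cv2
from workcell import arm
def snap(n,f=None):
    s=arm.snapshot(n)
    if f: cv2.imwrite('pics/'+f,s['img'][:,:,::-1])
    return s
def cloud(s):
    z=s['z_map'];v,u=np.mgrid[:z.shape[0],:z.shape[1]]
    P=np.stack([(u-s['cx'])/s['fx']*z,(v-s['cy'])/s['fy']*z,z],-1)
    W=(P-np.array(s['t']))@np.array(s['R'])
    W[z==0]=np.nan
    return W
E
python3 - <<'E'
from h import *
a=snap('scene');b=snap('top')
np.savez('s0.npz',a=cloud(a),b=cloud(b),ai=a['img'],bi=b['img'])
cv2.imwrite('pics/a.png',a['img'][:,:,::-1]);cv2.imwrite('pics/b.png',b['img'][:,:,::-1])
print(arm.sense())
E
```

```text
pics
{'t': 0.1, 'joints': array([-75.78834874,  36.05543998,   2.20379244,  86.99114724,
        -1.54677156,  57.08245492,  -1.14698249]), 'qd': array([-0.03452871, -0.09289527,  0.0296811 , -0.03011267, -0.03280753,
       -0.03528066, -0.00794641]), 'tau': array([ 2.43290458e-03, -5.64536512e+01,  1.23023909e+00, -1.93972993e+01,
        1.12603160e-02,  5.52285783e-03,  1.30794200e-05]), 'tool_pos': array([200.55993201, 618.00836038, 403.85559319]), 'ee_rot': array([-1.79900686e+02,  1.92376027e-03,  1.62016454e+02]), 'force': array([ 1.17154227, -0.01459743, -0.43110778]), 'ft_torque': array([ 0.00013311, -0.01624839, -0.01683598]), 'grasp_force': 0.0, 'opening': 0.9995360075296235}
```

View pics/a.png

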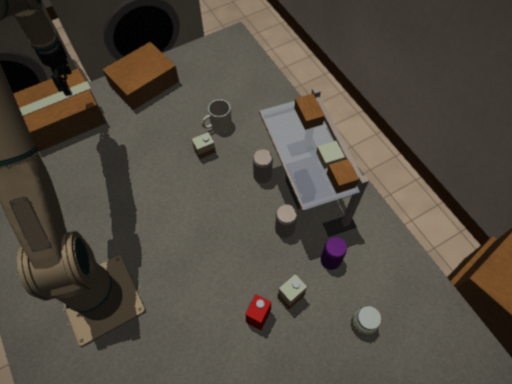

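View pics/b.png

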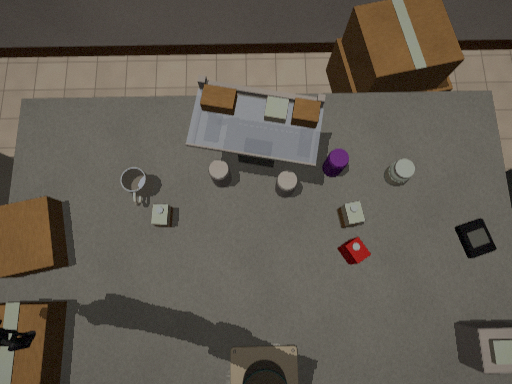

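The scene view shows white cartons at (204,145) and (292,290) and a red look-alike at (258,310). The cans are at (263,165) and (286,220), with a purple one at (333,252). In the top view the cartons are at (160,214) and (353,213), red at (356,250), cans at (219,172) and (287,183), and the shelf spans 190–325 × 85–163. I'll tell the cartons apart by height.

```bash
python3 - <<'E'
from h import *
d=np.load('s0.npz')
for k,boxes in (('b',dict(c1=(145,195,185,235),c2=(335,195,375,230),red=(335,235,375,268),canL=(205,155,235,190),canR=(272,168,302,200),mug=(115,160,152,200),jar=(385,150,420,190),shelf=(185,80,330,170))),('a',dict(c1=(188,130,220,160),c2=(275,272,310,308),red=(243,290,275,330),canL=(250,145,275,185),canR=(273,200,300,240)))):
  W=d[k]
  for n,(u0,v0,u1,v1) in boxes.items():
    p=W[v0:v1,u0:u1].reshape(-1,3);p=p[np.isfinite(p[:,0])]
    p=p[p[:,2]>15]
    h=np.percentile(p[:,2],[50,90,99]) 
    H,e=np.histogram(p[:,2],bins=np.arange(15,350,4)); zt=e[H.argmax()]+2
    q=p[abs(p[:,2]-zt)<6].astype(np.float32)
    r=cv2.minAreaRect(q[:,:2])
    print(k,n,len(q),'z',h.round(),zt,'mean',q.mean(0).round(1),'rect',np.round(r[0],1),np.round(r[1],1),round(r[2],1))
E
python3 - <<'E'
import cv2,numpy as np
d=np.load('s0.npz')
a=cv2.resize(d['bi'][190:275,325:385,::-1],None,fx=5,fy=5);b=cv2.resize(d['ai'][262:332,235:320,::-1],None,fx=5,fy=5)
c=np.zeros((430,730,3),np.uint8);c[:a.shape[0],:a.shape[1]]=a;c[:b.shape[0],305:305+b.shape[1]]=b
cv2.imwrite('pics/c.png',c)
E
```

```text
Traceback (most recent call last):
cv2.error: OpenCV(4.12.0) /io/opencv/modules/imgproc/src/convhull.cpp:143: error: (-215:Assertion failed) total >= 0 && (depth == CV_32F || depth == CV_32S) in function 'convexHull'
```

View pics/c.png

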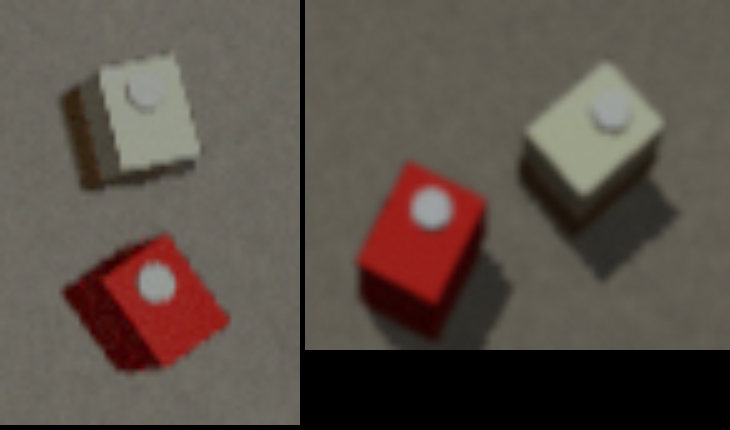

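The crop shows the right white carton (top view 353,213) with a brown band and cap, and the red look-alike next to it. Next I'll check the heights.

Run:
```python
from h import *
d=np.load('s0.npz')
for k,boxes in (('b',dict(c1=(145,195,185,235),c2=(335,195,375,230),red=(335,235,375,268),canL=(205,155,235,190),canR=(272,168,302,200),mug=(115,160,152,200),jar=(385,150,420,190),shelf=(185,80,330,170),)),('a',dict(c1=(188,130,220,160),c2=(275,272,310,308),red=(243,290,275,330),canL=(250,145,275,185),canR=(273,200,300,240)))):
  W=d[k]
  for n,(u0,v0,u1,v1) in boxes.items():
    p=W[v0:v1,u0:u1].reshape(-1,3);p=p[np.isfinite(p[:,0])]
    p=p[p[:,2]>15]
    if len(p)<9: print(k,n,'none');continue
    H,e=np.histogram(p[:,2],bins=np.arange(15,350,4)); zt=e[H.argmax()]+2
    q=np.ascontiguousarray(p[abs(p[:,2]-zt)<6].astype(np.float32)[:,:2])
    r=cv2.minAreaRect(q)
    print(k,n,len(q),'z',np.percentile(p[:,2],[50,90,99]).round(),zt,'mean',q.mean(0).round(1),'rect',np.round(r[0],1),np.round(r[1],1),round(r[2],1))
W=d['b'];print('table z',np.nanmedian(W[280:330,150:220,2]))
```

```text
b c1 306 z [75. 80. 85.] 77 mean [511.1 316.3] rect [512.  316.6] [50.8 62.6] 86.6
b c2 321 z [114. 119. 124.] 117 mean [ 498.1 -284.8] rect [ 499.2 -285. ] [64.1 50.2] 11.6
b red 345 z [114. 119. 124.] 117 mean [ 385.1 -285.8] rect [ 386.3 -286.4] [63.8 51. ] 32.6
b canL 295 z [121. 124. 127.] 121 mean [641.9 127.3] rect [642.4 127.6] [57.6 59.2] 60.6
b canR 296 z [120. 124. 127.] 121 mean [602.5 -83.9] rect [602.9 -83.8] [55.7 60. ] 88.7
b mug 129 z [66. 94. 99.] 93 mean [621.9 399.3] rect [621.4 399.4] [78.9 77.6] 79.4
b jar 303 z [ 97. 102. 105.] 101 mean [ 639.8 -459. ] rect [ 639.6 -459.5] [60.7 62.2] 25.5
b shelf 5781 z [259. 303. 310.] 257 mean [704.5  15.9] rect [724.5  11.4] [360.4 175.4] 79.2
a c1 202 z [71. 78. 84.] 73 mean [508.  314.5] rect [509.2 317.3] [65.  54.6] 0.2
a c2 363 z [112. 118. 124.] 113 mean [ 494.8 -286.2] rect [ 497.2 -285. ] [64.7 50.5] 10.6
a red 378 z [113. 118. 124.] 113 mean [ 381.8 -288. ] rect [ 383.6 -286.3] [63.1 50.2] 33.6
a canL 234 z [109. 123. 127.] 121 mean [639.3 127. ] rect [640.1 127.5] [60.7 60.1] 4.5
a canR 283 z [113. 124. 128.] 121 mean [600.  -84.6] rect [600.9 -83.9] [59.2 57.7] 20.4
table z 0.27202667896625915
```

The tall carton is at about (498,-285), yaw about 11°, with its top at 115 mm as described. The other white one is 75 mm high, and the red one isn't wanted. Red stands right behind it, so I'll pick upright, set it down in the bay mouth, and regrasp there leaning. Next I'll fit the rack frame.

Run:
```python
from h import *
d=np.load('s0.npz')
for k,(u0,v0,u1,v1) in dict(b=(180,75,335,175),a=(255,85,370,215)).items():
  p=d[k][v0:v1,u0:u1].reshape(-1,3);p=p[np.isfinite(p[:,0])];q=p[(p[:,2]>248)&(p[:,2]<268)]
  print(k,len(q),np.median(q[:,2]))
  r=cv2.minAreaRect(np.ascontiguousarray(q[:,:2].astype(np.float32)))
  print(np.round(r[0],1),np.round(r[1],1),r[2])
  for yaw in (-9.8,-10.8,-11.8):
    c,s=np.cos(np.radians(yaw)),np.sin(np.radians(yaw))
    x=q[:,0]*c+q[:,1]*s;y=-q[:,0]*s+q[:,1]*c
    # front edge as function of y
    B=[(yy,np.percentile(x[abs(y-yy)<8],2)) for yy in range(0,271,30) if (abs(y-yy)<8).sum()>20]
    print(yaw,np.round(B,1).tolist(),'y ext',np.percentile(y,[.3,99.7]).round(1))
yaw=-10.8
c,s=np.cos(np.radians(yaw)),np.sin(np.radians(yaw))
for P in ((641.3,127.5),(602,-83.9)): print(P[0]*c+P[1]*s,-P[0]*s+P[1]*c)
```

```text
b 5943 258.3798828544964
[724.5  11.4] [360.4 175.4] 79.17728424072266
-9.8 [[0.0, 623.5], [30.0, 624.0], [60.0, 624.3], [90.0, 624.9], [120.0, 625.7], [150.0, 626.3], [180.0, 626.8], [210.0, 627.0], [240.0, 627.3], [270.0, 627.8]] y ext [-44.6 313.8]
-10.8 [[0.0, 623.4], [30.0, 622.9], [60.0, 623.4], [90.0, 623.2], [120.0, 623.3], [150.0, 623.6], [180.0, 623.7], [210.0, 623.7], [240.0, 623.4], [270.0, 623.1]] y ext [-32.4 325.9]
-11.8 [[0.0, 623.4], [30.0, 622.8], [60.0, 622.4], [90.0, 621.5], [120.0, 620.8], [150.0, 621.4], [180.0, 620.1], [210.0, 620.1], [240.0, 619.0], [270.0, 618.5]] y ext [-20.1 338.3]
a 4655 257.2687167153048
[729.2  12.1] [365.8 190.4] 79.66951751708984
-9.8 [[0.0, 621.3], [30.0, 621.5], [60.0, 622.2], [90.0, 622.6], [120.0, 622.9], [150.0, 624.3], [180.0, 625.4], [210.0, 625.4], [240.0, 625.4], [270.0, 625.5]] y ext [-45.9 314.5]
-10.8 [[0.0, 621.4], [30.0, 621.1], [60.0, 621.2], [90.0, 620.7], [120.0, 620.9], [150.0, 621.6], [180.0, 621.7], [210.0, 621.4], [240.0, 621.0], [270.0, 620.8]] y ext [-33.5 326.2]
-11.8 [[0.0, 621.6], [30.0, 621.0], [60.0, 620.2], [90.0, 619.2], [120.0, 618.3], [150.0, 618.4], [180.0, 619.1], [210.0, 618.4], [240.0, 617.2], [270.0, 616.2]] y ext [-21.4 337.8]
606.0496962826281 245.409261511733
607.0582172324129 30.389651044469232
```

>>> play_rows:
  moves:
    - [1, -0.8, 0, 0, 0, -0.5, 1]
    - [1, -0.9, 0, 0, 0, -0.6, 1]
    - [1, -1, 0, 0, 0, -0.6, 1]
    - [1, -1, 0, 0, 0, -0.6, 1]
    - [1, -1, 0, 0, 0, -0.7, 1]

```text
t: 0.72
tool_pos: [328.3, 497.8, 404.9]
ee_rot: [-180.0, 0.1, 140.9]
force: [0.3, -0.0, -0.3]
opening: 0.993
grasp_force: 0.0
```

>>> play_rows:
  moves:
    - [0.6, -1, 0, 0, 0, -0.6, 1]
    - [0.6, -1, 0, 0, 0, -0.6, 1]
    - [0.6, -1, 0, 0, 0, -0.6, 1]
    - [0.6, -1, 0, 0, 0, -0.6, 1]
    - [0.6, -1, 0, 0, 0, -0.6, 1]

```text
t: 1.35
tool_pos: [401.5, 374.2, 404.8]
ee_rot: [180.0, -0.0, 120.5]
force: [0.0, -0.1, 0.2]
opening: 0.999
grasp_force: 0.0
```

>>> play_rows:
  moves:
    - [0.6, -1, 0, 0, 0, -0.6, 1]
    - [0.6, -1, 0, 0, 0, -0.6, 1]
    - [0.6, -1, 0, 0, 0, -0.6, 1]
    - [0.6, -1, 0, 0, 0, -0.6, 1]
    - [0.6, -1, 0, 0, 0, -0.6, 1]

```text
t: 1.98
tool_pos: [476.4, 249.1, 404.7]
ee_rot: [180.0, -0.0, 99.9]
force: [-0.0, 0.3, 1.0]
opening: 0.998
grasp_force: 0.0
```

>>> play_rows:
  moves:
    - [0, -1, 0, 0, 0, -0.6, 1]
    - [0, -1, 0, 0, 0, -0.6, 1]
    - [0, -1, 0, 0, 0, -0.6, 1]
    - [0, -1, 0, 0, 0, -0.6, 1]
    - [0, -1, 0, 0, 0, -0.6, 1]

```text
t: 2.6
tool_pos: [475.4, 124.2, 404.8]
ee_rot: [180.0, -0.0, 79.3]
force: [1.4, -0.2, -0.2]
opening: 0.999
grasp_force: 0.0
```

>>> play_rows:
  moves:
    - [0, -1, 0, 0, 0, -0.6, 1]
    - [0, -1, 0, 0, 0, -0.6, 1]
    - [0, -1, 0, 0, 0, -0.6, 1]
    - [0, -1, 0, 0, 0, -0.6, 1]
    - [0, -1, 0, 0, 0, -0.6, 1]

```text
t: 3.22
tool_pos: [475.6, -0.9, 404.7]
ee_rot: [180.0, -0.0, 58.6]
force: [0.6, -0.6, 0.6]
opening: 1.002
grasp_force: 0.0
```

>>> play_rows:
  moves:
    - [0, -1, 0, 0, 0, -0.6, 1]
    - [0, -1, 0, 0, 0, -0.6, 1]
    - [0, -1, 0, 0, 0, -0.6, 1]
    - [0, -1, 0, 0, 0, -0.6, 1]
    - [0, -1, 0, 0, 0, -0.6, 1]

```text
t: 3.85
tool_pos: [475.4, -125.9, 404.7]
ee_rot: [180.0, -0.0, 38.0]
force: [-0.7, 0.1, 0.2]
opening: 1.0
grasp_force: 0.0
```

>>> play_rows:
  moves:
    - [0.1, -1, 0, 0, 0, -0.6, 1]
    - [0, -1, 0, 0, 0, -0.6, 1]
    - [0, -1, 0, 0, 0, -0.6, 1]
    - [0, -1, 0, 0, 0, -0.6, 1]
    - [0, -1, 0, 0, 0, -0.6, 1]

```text
t: 4.47
tool_pos: [477.7, -250.8, 404.6]
ee_rot: [180.0, 0.0, 17.4]
force: [0.2, -0.6, -0.2]
opening: 1.002
grasp_force: 0.0
```

>>> play_rows:
  moves:
    - [0.4, -0.7, 0, 0, 0, -0.5, 1]
    - [0.4, -0.7, 0, 0, 0, -0.4, 1]
    - [0, 0, -0.5, 0, 0, 0, 1]
    - [0, 0, -1, 0, 0, 0, 1]
    - [0, 0, -1, 0, 0, 0, 1]

```text
t: 5.1
tool_pos: [497.3, -283.4, 340.7]
ee_rot: [-179.9, 0.0, 11.5]
force: [0.3, 0.2, 0.5]
opening: 1.0
grasp_force: 0.0
```

Run:
```python
from h import *
b=snap('top');a=snap('scene')
c=np.hstack([cv2.resize(b['img'][170:270,300:400],None,fx=4,fy=4),cv2.resize(a['img'][240:340,220:320],None,fx=4,fy=4)])
cv2.imwrite('pics/d.png',c[:,:,::-1]);print(arm.sense()['tool_pos'])
```

```text
[ 496.72958002 -282.63622793  339.13871439]
```

View pics/d.png

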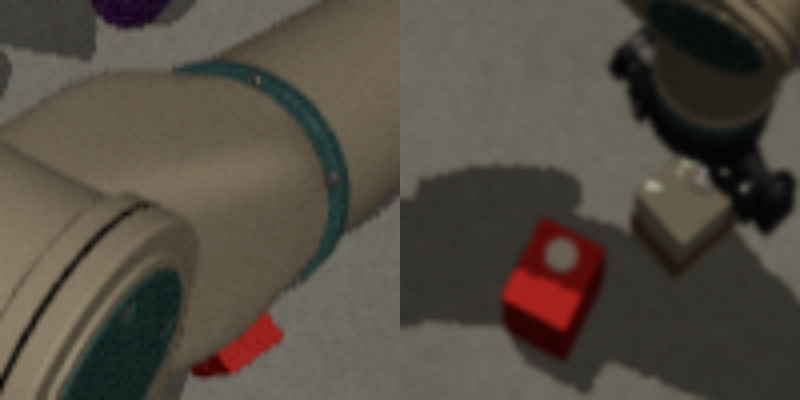

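The right panel shows the open fingers on either side of the white carton (685,215) and clear of the red one (555,290), so I'm descending.

>>> play_rows:
  moves:
    - [0, -0.1, -1, 0, 0, 0, 1]
    - [0, 0, -1, 0, 0, 0, 1]
    - [0, 0, -1, 0, 0, 0, 1]
    - [0, 0, -0.6, 0, 0, 0, 1]
    - [0, 0, -0.3, 0, 0, 0, 1]

```text
t: 5.82
tool_pos: [498.0, -286.6, 244.4]
ee_rot: [-180.0, 0.0, 11.5]
force: [-0.1, 0.3, 0.5]
opening: 1.001
grasp_force: 0.0
```

>>> play_rows:
  moves:
    - [0, 0, 0, 0, 0, 0, -1]
    - [0, 0, 0, 0, 0, 0, -1]
    - [0, 0, 0, 0, 0, 0, -1]
    - [0, 0, 0, 0, 0, 0, -1]
    - [0, 0, 0, 0, 0, 0, -1]
  squeeze: 50

```text
t: 6.45
tool_pos: [498.3, -286.6, 245.6]
ee_rot: [-180.0, -0.1, 11.5]
force: [-1.1, 2.3, 5.5]
opening: 0.581
grasp_force: 51.5
```

>>> play_rows:
  moves:
    - [0, 0, 0.4, 0, 0, 0, -1]
    - [0, 0, 1, 0, 0, 0, -1]
    - [0, 0, 1, 0, 0, 0, -1]
    - [0, 0, 1, 0, 0, 0, -1]
    - [0, 0, 1, 0, 0, 0, -1]

```text
t: 7.08
tool_pos: [497.8, -286.6, 355.5]
ee_rot: [-180.0, 0.0, 11.4]
force: [-0.0, 0.8, -4.1]
opening: 0.577
grasp_force: 52.6
```

>>> play_rows:
  moves:
    - [0, 0.5, 1, 0, 0, -0.2, -1]
    - [0.1, 1, 0, 0, 0, -0.25, -1]
    - [0.2, 1, 0, 0, 0, -0.25, -1]
    - [0.2, 1, 0, 0, 0, -0.25, -1]
    - [0.2, 1, 0, 0, 0, -0.25, -1]

```text
t: 7.7
tool_pos: [515.4, -173.3, 379.8]
ee_rot: [-180.0, 0.0, 3.1]
force: [0.1, -0.3, -3.9]
opening: 0.581
grasp_force: 52.7
```

>>> play_rows:
  moves:
    - [0.2, 1, 0, 0, 0, -0.25, -1]
    - [0.2, 1, 0, 0, 0, -0.25, -1]
    - [0.2, 1, 0, 0, 0, -0.25, -1]
    - [0.2, 1, 0, 0, 0, -0.25, -1]
    - [0.2, 1, 0, 0, 0, -0.25, -1]

```text
t: 8.32
tool_pos: [540.4, -48.3, 379.8]
ee_rot: [180.0, 0.0, -5.5]
force: [-0.2, 0.1, -4.0]
opening: 0.58
grasp_force: 52.7
```

>>> play_rows:
  moves:
    - [0.2, 1, 0, 0, 0, -0.25, -1]
    - [0.2, 1, 0, 0, 0, -0.25, -1]
    - [0.2, 0.8, 0, 0, 0, -0.25, -1]
    - [0, 0.4, 0, 0, 0, 0, -1]
    - [0, 0, 0, 0, 0, 0, -1]

```text
t: 8.95
tool_pos: [555.3, 31.2, 379.6]
ee_rot: [180.0, 0.0, -10.5]
force: [0.5, 0.0, -4.3]
opening: 0.578
grasp_force: 52.8
```

>>> play_rows:
  moves:
    - [0.1, 0.1, -1, 0, 0, -0.04, -1]
    - [0, 0, -1, 0, 0, 0, -1]
    - [0, 0, -1, 0, 0, 0, -1]
    - [0, 0, -1, 0, 0, 0, -1]
    - [0, 0, -0.9, 0, 0, 0, -1]

```text
t: 9.57
tool_pos: [557.9, 31.8, 256.7]
ee_rot: [179.9, -0.0, -10.9]
force: [0.1, 0.5, -4.0]
opening: 0.58
grasp_force: 52.8
```

>>> play_rows:
  moves:
    - [0, 0, -0.2, 0, 0, 0, -1]
    - [0, 0, -0.1, 0, 0, 0, -1]
    - [0, 0, -0.1, 0, 0, 0, -1]
    - [0, 0, -0.08, 0, 0, 0, -1]
    - [0, 0, 0, 0, 0, 0, -1]

```text
t: 10.2
tool_pos: [558.4, 33.3, 245.7]
ee_rot: [-180.0, -0.1, -10.8]
force: [-0.1, 1.4, -2.0]
opening: 0.584
grasp_force: 52.8
```

>>> play_rows:
  moves:
    - [0, 0, 0, 0, 0, 0, 1]
    - [0, 0, 0, 0, 0, 0, 1]
    - [0, 0, 0, 0, 0, 0, 1]
    - [0, 0, 0, 0, 0, 0, 1]
    - [0, 0, 0, 0, 0, 0, 1]

```text
t: 10.82
tool_pos: [558.1, 33.3, 245.2]
ee_rot: [-180.0, -0.0, -10.8]
force: [0.0, -0.2, 0.2]
opening: 0.999
grasp_force: 0.0
```

>>> play_rows:
  moves:
    - [0, 0, 0.4, 0, 0, 0, 1]
    - [0, 0, 1, 0, 0, 0, 1]
    - [0, 0, 1, 0, 0, 0, 1]
    - [0, 0, 1, 0, 0, 0, 1]
    - [0, 0, 0.6, 0, 0, 0, 1]

```text
t: 11.45
tool_pos: [558.3, 33.1, 346.9]
ee_rot: [-180.0, -0.1, -10.8]
force: [-0.2, 0.2, 0.2]
opening: 0.999
grasp_force: 0.0
```

>>> play_rows:
  moves:
    - [-0.73, 0.14, 0, -0.18, -0.93, 0, 1]
    - [-0.73, 0.14, 0, -0.18, -0.93, 0, 1]
    - [-0.73, 0.14, 0, -0.18, -0.93, 0, 1]
    - [-0.73, 0.14, 0, -0.18, -0.93, 0, 1]
    - [-0.73, 0.14, 0, -0.18, -0.93, 0, 1]

```text
t: 12.08
tool_pos: [487.0, 60.0, 385.9]
ee_rot: [178.8, -29.0, -10.9]
force: [1.4, -0.5, -0.2]
opening: 1.006
grasp_force: 0.0
```

>>> play_rows:
  moves:
    - [-0.73, 0.14, 0, -0.18, -0.93, 0, 1]
    - [0, 0, 0, 0, 0, 0, 1]
    - [0, 0, 0, 0, 0, 0, 1]
    - [0, 0, 0, 0, 0, 0, 1]
    - [0, 0, 0, 0, 0, 0, 1]

```text
t: 12.7
tool_pos: [483.3, 71.1, 415.2]
ee_rot: [177.9, -33.4, -11.0]
force: [-0.7, -0.2, -0.2]
opening: 1.001
grasp_force: 0.0
```

Run:
```python
from h import *
from scipy.spatial.transform import Rotation as R
b=snap('top','t2.png');a=snap('scene','s2.png')
np.savez('s2.npz',a=cloud(a),b=cloud(b))
c=np.hstack([cv2.resize(b['img'][100:240,180:320],(400,400)),cv2.resize(a['img'][100:240,220:360],(400,400))])
cv2.imwrite('pics/e.png',c[:,:,::-1]);s=arm.sense();print(s['tool_pos'],s['joints'])
M=R.from_euler('xyz',s['ee_rot'],degrees=True).as_matrix();print(M)
for W in (cloud(a),cloud(b)):
  yaw=np.radians(-10.8);c,s_=np.cos(yaw),np.sin(yaw)
  X=W[...,0]*c+W[...,1]*s_;Y=-W[...,0]*s_+W[...,1]*c
  m=(abs(W[...,2]-115)<7)&(X>480)&(X<600)&(abs(Y-138)<50)
  q=np.ascontiguousarray(W[m][:,:2].astype(np.float32));print(len(q),len(q)>5 and cv2.minAreaRect(q))
  for y0 in (245,30):
    m=(abs(W[...,2]-121)<5)&(X>560)&(X<650)&(abs(Y-y0)<45);print(y0,m.sum(),X[m].mean(),Y[m].mean(), (X[m].min()+X[m].max())/2,(Y[m].min()+Y[m].max())/2)
```

```text
[483.32592979  71.36365557 415.38348883] [-59.99348616  28.86589744  61.13083756 126.32020714 -62.98138288
  13.36903634 -52.14306689]
[[ 0.81927257 -0.21091825  0.53320347]
 [-0.15939592 -0.97701244 -0.14156143]
 [ 0.55080431  0.03098694 -0.834059  ]]
281 ((557.1139526367188, 34.03983688354492), (51.72148132324219, 64.58171844482422), 78.85545349121094)
245 225 604.1560449968925 244.39562450514603 602.9940106000842 244.6545299828693
30 269 605.6075711240908 29.89641076830647 606.272949357193 29.719171919209654
78 ((556.0311889648438, 23.07175636291504), (25.581886291503906, 60.79946517944336), 79.85505676269531)
245 226 611.4702908524885 248.19802373017754 610.9034173306487 246.06942057701198
30 280 607.4990139076077 30.59602594390867 607.873537402666 29.475789327255445
```

View pics/e.png

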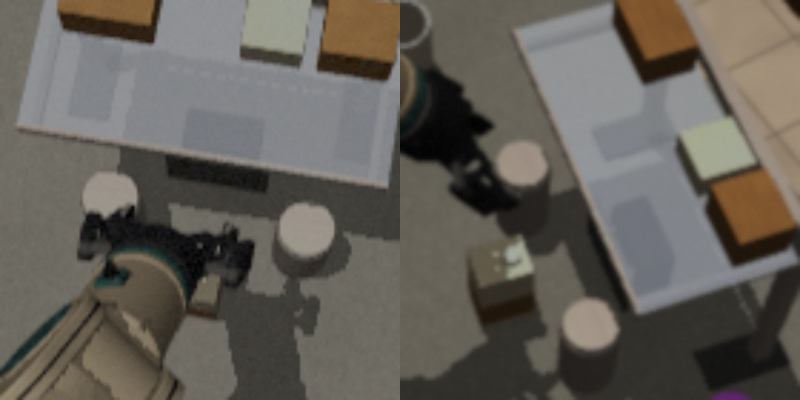

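The picture shows the carton released and upright (right panel 500,275), with the cans untouched. The lean stalled: joints 5 and 6 are at their limits, so the wrist is on the wrong side. I'll fit a kinematic model to plan a way round.

```bash
cat > kin.py <<'E'
import numpy as np, itertools
from scipy.spatial.transform import Rotation as R
from scipy.optimize import least_squares
def rots(q,sg,o1,o7):
    q=np.radians(q)
    A=[('z',sg[0]*q[0]+o1),('y',sg[1]*q[1]),('z',sg[2]*q[2]),('y',sg[3]*q[3]),('z',sg[4]*q[4]),('y',sg[5]*q[5]),('z',sg[6]*q[6]+o7)]
    out=[];M=np.eye(3)
    for ax,a in A:
        M=M@R.from_euler(ax,a).as_matrix();out.append(M)
    return out
E
python3 - <<'E'
from kin import *
D=[([-75.78834874,36.05543998,2.20379244,86.99114724,-1.54677156,57.08245492,-1.14698249],[200.56,618.01,403.86],[-179.900686,.0019,162.016]),
([-59.99348616,28.86589744,61.13083756,126.32020714,-62.98138288,13.36903634,-52.14306689],None,None)]
from workcell import arm
s=arm.sense();D[1]=(s['joints'],s['tool_pos'],s['ee_rot'])
M=[R.from_euler('xyz',d[2],degrees=True).as_matrix() for d in D]
best=[]
for sg in itertools.product([1,-1],repeat=7):
  if sg[0]<0 : pass
  f=lambda p:np.concatenate([(rots(d[0],sg,p[0],p[1])[-1]-m).ravel() for d,m in zip(D,M)])
  for a in (0,1.6,3.1,-1.6):
   for b in (0,1.6,3.1,-1.6):
    r=least_squares(f,[a,b]);best.append((r.cost,sg,np.degrees(r.x)))
best.sort(key=lambda t:t[0])
for b in best[:12]: print(b)
c,sg,o=best[0];o=np.radians(o)
A=[];y=[]
for d in D:
  r=rots(d[0],sg,*o);u,fo,t=r[1],r[3],r[5]
  ez,ex=np.array([0,0,1]),np.array([1,0,0])
  A.append(np.stack([ez,u@ez,u@ex,fo@ez,fo@ex,t@ez,t@ex],1));y.append(d[1])
A=np.vstack(A);y=np.hstack(y);print(np.linalg.lstsq(A,y,rcond=None))
E
```

```text
(np.float64(3.022137510661706e-11), (-1, -1, -1, -1, -1, -1, -1), array([179.99988144, 270.0001183 ]))
(np.float64(3.0221375106880975e-11), (-1, -1, -1, -1, -1, -1, -1), array([179.99988144, -89.9998817 ]))
(np.float64(3.022137510712464e-11), (-1, -1, -1, -1, -1, -1, -1), array([179.99988144, 270.0001183 ]))
(np.float64(3.022137510713274e-11), (-1, -1, -1, -1, -1, -1, -1), array([179.99988144, -89.9998817 ]))
(np.float64(3.0221375108689535e-11), (-1, -1, -1, -1, -1, -1, -1), array([179.99988144, 270.0001183 ]))
(np.float64(3.022137510912713e-11), (-1, 1, -1, 1, -1, 1, -1), array([-1.18556420e-04, -2.69999882e+02]))
(np.float64(3.022137510922773e-11), (-1, -1, -1, -1, -1, -1, -1), array([179.99988144, -89.9998817 ]))
(np.float64(3.022137511215978e-11), (-1, 1, -1, 1, -1, 1, -1), array([-1.18556423e-04,  9.00001183e+01]))
(np.float64(3.022137511226156e-11), (-1, 1, -1, 1, -1, 1, -1), array([-1.18556486e-04,  9.00001183e+01]))
(np.float64(3.0221375112767005e-11), (-1, 1, -1, 1, -1, 1, -1), array([-1.18556427e-04,  9.00001183e+01]))
(np.float64(3.022137511295431e-11), (-1, 1, -1, 1, -1, 1, -1), array([-1.18556423e-04,  9.00001183e+01]))
(np.float64(3.0221375113425467e-11), (-1, -1, -1, -1, -1, -1, -1), array([-180.00011856,  -89.9998817 ]))
(array([ 4671.7252337 ,   170.41720955,  -888.56403518,  2164.68505631,
       -1869.24124162,  1138.01673926,  -963.17753741]), array([], dtype=float64), np.int32(6), array([2.75813105, 2.11297219, 1.21372176, 0.5945359 , 0.31849818,
       0.00520592]))
```

Run:
```python
from kin import *
from workcell import arm
s=arm.sense()
D=[(np.array([-75.78834874,36.05543998,2.20379244,86.99114724,-1.54677156,57.08245492,-1.14698249]),np.array([200.55993201,618.00836038,403.85559319])),(s['joints'],s['tool_pos'])]
sg=(-1,1,-1,1,-1,1,-1);ez,ex=np.array([0,0,1]),np.array([1,0,0])
def rows(d):
  r=rots(d[0],sg,0,np.pi/2);return r[1],r[3],r[5]
y=np.hstack([d[1] for d in D])
for cols in ('0u f t','0u f tX'):
  A=[]
  for d in D:
    u,f,t=rows(d);c=[ez,u@ez,f@ez,t@ez]+([t@ex] if 'X' in cols else []);A.append(np.stack(c,1))
  A=np.vstack(A);x,res,_,sv=np.linalg.lstsq(A,y,rcond=None);print(x,A@x-y,sv)
```

```text
[388.08347597 529.73387866 401.40864326 189.0816061 ] [-26.62142409   6.07772128   4.68681279   1.64169674   0.71307907
  -4.68681279] [2.49454063 1.22870553 0.38068677 0.35018191]
[373.53051146 534.63584626 386.32487762 190.77591335 -11.23876265] [-26.32210114   7.52300864   0.60197804  -0.08567666  -1.02294805
  -0.60197804] [2.49611471 1.77904682 0.6524823  0.3567561  0.22670619]
```

>>> play_rows:
  moves:
    - [0, 0, 0, 0.18, 0.93, 0, 1]
    - [0, 0, 0, 0.18, 0.93, 0, 1]
    - [0, 0, 0, 0.18, 0.93, 0, 1]
    - [0, 0, 0, 0.18, 0.93, 0, 1]
    - [0, 0, 0, 0.18, 0.93, 0, 1]

```text
t: 13.42
tool_pos: [483.3, 71.9, 415.5]
ee_rot: [177.9, -0.7, -11.0]
force: [0.4, -0.3, -0.4]
opening: 0.997
grasp_force: 0.0
```

```bash
cat > log.py <<'E'
from workcell import arm
import json
s=arm.sense();r=[list(map(float,s[k])) for k in ('joints','tool_pos','ee_rot')]
open('log.jsonl','a').write(json.dumps(r)+'\n');print(s['t'],[[round(v,1) for v in x] for x in r])
E
python3 log.py
```

```text
13.425 [[-54.8, 38.8, 69.8, 112.3, -40.7, 58.8, -67.5], [483.3, 71.9, 415.5], [177.9, -0.7, -11.0]]
```

>>> play_rows:
  moves:
    - [0, 0, 0, -0.9, 0.2, 0, 1]
    - [0, 0, 0, -0.9, 0.2, 0, 1]
    - [0, 0, 0, -0.9, 0.2, 0, 1]
    - [0, 0, 0, -0.9, 0.2, 0, 1]
    - [0, 0, 0, 0, 0, 0, 1]

```text
t: 14.05
tool_pos: [483.5, 72.9, 414.8]
ee_rot: [152.5, -0.1, -10.6]
force: [-0.3, -0.3, 0.0]
opening: 1.001
grasp_force: 0.0
```

```bash
python3 log.py
```

```text
14.05 [[-61.2, 46.9, 73.9, 109.1, -20.3, 58.3, -82.5], [483.5, 72.9, 414.8], [152.5, -0.1, -10.6]]
```

```bash
cat > fit.py <<'E'
from kin import *
import json
D=[json.loads(l) for l in open('log.jsonl')]
D.append([[-75.78834874,36.05543998,2.20379244,86.99114724,-1.54677156,57.08245492,-1.14698249],[200.55993201,618.00836038,403.85559319]])
D.append([[-59.99348616,28.86589744,61.13083756,126.32020714,-62.98138288,13.36903634,-52.14306689],[483.32592979,71.36365557,415.38348883]])
sg=(-1,1,-1,1,-1,1,-1);I=np.eye(3)
def basis(q):
  r=rots(q,sg,0,np.pi/2);u,u3,f,f5,t=r[1],r[2],r[3],r[4],r[5]
  return r,np.stack([I[2],r[0][:,1],u[:,0],u[:,2],u3[:,0],u3[:,1],f[:,0],f[:,2],f5[:,0],f5[:,1],t[:,0],t[:,2]],1)
A=np.vstack([basis(d[0])[1] for d in D]);y=np.hstack([d[1] for d in D])
if __name__=='__main__':
  names='z1 y1 ux uz u3x u3y fx fz f5x f5y tx tz'.split()
  S=[0,1,3,5,7,9,11]
  for S in ([0,1,3,7,11],[0,1,3,5,7,11],[0,1,3,5,7,9,11],[0,1,3,4,5,6,7,9,10,11],[0,1,3,4,6,7,10,11]):
    x,*_=np.linalg.lstsq(A[:,S],y,rcond=None);print({names[i]:round(float(v),1) for i,v in zip(S,x)},'rms',np.std(A[:,S]@x-y).round(3))
E
python3 fit.py
```

```text
{'z1': 352.5, 'y1': -20.2, 'uz': 543.2, 'fz': 383.1, 'tz': 172.4} rms 4.527
{'z1': 336.0, 'y1': -11.4, 'uz': 558.9, 'u3y': -16.5, 'fz': 382.2, 'tz': 176.2} rms 0.066
{'z1': 336.2, 'y1': -11.5, 'uz': 559.1, 'u3y': -16.2, 'fz': 382.1, 'f5y': -0.4, 'tz': 176.5} rms 0.0
{'z1': 336.2, 'y1': -11.5, 'uz': 559.1, 'u3x': 0.0, 'u3y': -16.2, 'fx': 0.0, 'fz': 382.1, 'f5y': -0.4, 'tx': 0.0, 'tz': 176.5} rms 0.0
{'z1': 358.3, 'y1': -26.6, 'uz': 579.8, 'u3x': -6.5, 'fx': 31.4, 'fz': 394.0, 'tx': 1.7, 'tz': 183.2} rms 2.703
```

```bash
cat > ik.py <<'E'
from fit import *
S=[0,1,3,5,7,9,11];X=np.linalg.lstsq(A[:,S],y,rcond=None)[0]
lo=np.array([-175.42,-21.48,-71.46,10.55,-63.04,13.31,-168.57]);hi=np.array([175.42,121.26,75.88,141.38,243.04,113.54,168.57])
def fk(q):
  r,B=basis(q);return B[:,S]@X,r[-1]
def lean(th,yaw=-10.8,flip=False):
  M=R.from_euler('xyz',[180,0,yaw],degrees=True)
  c,s=np.cos(np.radians(yaw)),np.sin(np.radians(yaw))
  M=(R.from_rotvec(-np.radians(th)*np.array([-s,c,0]))*M).as_matrix()
  return M@np.diag([-1,-1,1]) if flip else M
def err(q,p,M):
  P,Q=fk(q);return np.r_[(P-p)/100,R.from_matrix(M.T@Q).as_rotvec()]
def solve(p,M,q0,w=0.0):
  q0=np.clip(q0,lo+.1,hi-.1)
  f=lambda q:np.r_[err(q,p,M),w*(q-q0)/100]
  r=least_squares(f,q0,bounds=(lo,hi));return r.x,np.linalg.norm(err(r.x,p,M))
def jac(q):
  e=1e-3;P,Q=fk(q);J=np.zeros((6,7))
  for i in range(7):
    d=np.array(q,float);d[i]+=e;p2,Q2=fk(d)
    J[:3,i]=(p2-P)/np.radians(e);J[3:,i]=R.from_matrix(Q2@Q.T).as_rotvec()/np.radians(e)
  return J
XR=np.array([np.cos(np.radians(10.8)),-np.sin(np.radians(10.8)),0])
def tcp(c,th,off,z):
  return np.array([*c,0])+XR*(-off-155*np.sin(np.radians(th)))+np.array([0,0,z+155*np.cos(np.radians(th))])
E
python3 - <<'E'
from ik import *
rng=np.random.default_rng(0)
C=np.array([558.2,33.5])
for nm,ctr in (('stage',C),('bay28',C+XR[:2]*108),('bay68',C+XR[:2]*148)):
 for fl in (False,True):
  sol=[]
  for k in range(40):
    q,e=solve(tcp(ctr,38,12,90),lean(38,flip=fl),rng.uniform(lo,hi))
    if e<1e-3: sol.append((np.min(np.minimum(q-lo,hi-q)),q))
  sol.sort(key=lambda t:-t[0]);print(nm,fl,len(sol))
  for m,q in sol[:6]: print(round(m,1),q.round(0))
E
```

```text
stage False 18
0.9 [ 17.  56. -52. 140. 126.  68. 126.]
0.9 [ 17.  56. -52. 140. 126.  68. 126.]
0.8 [ 13.  53. -45. 141. 129.  63. 121.]
0.7 [ 10.  51. -41. 141. 131.  61. 118.]
0.4 [ -1.  47. -24. 141. 140.  52. 106.]
0.3 [ -5.  46. -17. 141. 144.  49. 101.]
stage True 27
1.0 [ 21.  60. -60. 140. 124.  74. -49.]
0.8 [ 14.  54. -47. 141. 128.  65. -57.]
0.8 [ 13.  52. -45. 141. 129.  63. -59.]
0.8 [ 11.  52. -42. 141. 130.  62. -61.]
0.7 [ 10.  51. -41. 141. 131.  61. -62.]
0.7 [ 10.  51. -39. 141. 132.  60. -63.]
bay28 False 21
16.2 [ 23.  57. -52. 125. 124.  58. 143.]
16.1 [ 19.  53. -44. 125. 126.  52. 138.]
15.9 [ 14.  50. -36. 125. 129.  47. 132.]
15.9 [ 11.  49. -32. 126. 130.  44. 129.]
15.7 [  8.  48. -26. 126. 133.  41. 124.]
15.4 [ -3.  46. -10. 126. 144.  34. 108.]
bay28 True 24
16.2 [ 24.  58. -55. 125. 123.  60. -35.]
16.1 [ 21.  55. -49. 125. 124.  55. -39.]
16.1 [ 19.  54. -46. 125. 125.  53. -41.]
16.0 [ 18.  53. -43. 125. 126.  51. -44.]
16.0 [ 17.  52. -42. 125. 126.  50. -44.]
16.0 [ 17.  52. -42. 125. 127.  50. -44.]
bay68 False 25
21.9 [ 22.  56. -48. 119. 122.  51. 147.]
21.9 [ 21.  55. -47. 119. 123.  51. 146.]
21.9 [ 20.  54. -45. 120. 123.  49. 144.]
21.9 [ 20.  54. -44. 120. 123.  49. 144.]
21.7 [ 14.  51. -34. 120. 127.  42. 136.]
21.6 [  9.  49. -26. 120. 130.  37. 130.]
bay68 True 30
21.8 [ 17.  53. -40. 120. 125.  46. -39.]
21.6 [  9.  49. -26. 120. 130.  37. -50.]
21.6 [  9.  49. -26. 120. 130.  37. -50.]
21.5 [  8.  48. -25. 120. 131.  36. -51.]
18.8 [  2.  47. -17. 120. 136.  32. -59.]
18.4 [  2.  47. -16. 120. 137.  32. -60.]
```

Run:
```python
from ik import *
L=[json.loads(l) for l in open('log.jsonl')]
q0,q1=np.array(L[0][0]),np.array(L[1][0])
def rms(q): return np.linalg.norm(q-q1)
P0,Q0=fk(q0);P1,Q1=fk(q1)
rv=R.from_matrix(Q1@Q0.T).as_rotvec()
home=np.array([-75.791,36.005,2.206,86.941,-1.547,57.084,-1.146])
mid=(lo+hi)/2
print('act',q1.round(1), 'J null dir',np.linalg.svd(jac(q0))[2][-1].round(2))
for nm,ref,g,lam in (('pinv',home,0,0),('home',home,.02,0),('home',home,.1,0),('mid',mid,.02,0),('mid',mid,.1,0),('damp',home,0,.05)):
  q=q0.copy();N=40
  for k in range(1,N+1):
    p=P0+(P1-P0)*k/N;M=R.from_rotvec(rv*k/N).as_matrix()@Q0
    for it in range(2):
      P,Q=fk(q);dx=np.r_[p-P,R.from_matrix(M@Q.T).as_rotvec()]
      W=np.diag([1/500.]*3+[1]*3);J=W@jac(q);
      Jp=J.T@np.linalg.inv(J@J.T+lam**2*np.eye(6))
      q=q+np.degrees(Jp@(W@dx))+ (np.eye(7)-Jp@J)@(g*(ref-q))*(it==0)
      q=np.clip(q,lo,hi)
  print(nm,g,lam,q.round(1),round(rms(q),2))
# start -> here : pure pinv through the whole path, to see drift
```

```text
act [-61.2  46.9  73.9 109.1 -20.3  58.3 -82.5] J null dir [-0.17  0.35  0.56  0.   -0.43  0.33  0.49]
pinv 0 0 [-61.7  48.5  75.9 109.1 -22.6  59.1 -79.8] 4.42
home 0.02 0 [-61.5  48.   75.6 109.1 -21.9  58.8 -80.7] 3.19
home 0.1 0 [-61.   46.2  72.9 109.1 -19.2  57.9 -83.7] 2.09
mid 0.02 0 [-56.4  38.3  59.1 109.   -6.5  55.6 -98.4] 27.73
mid 0.1 0 [ -34.    27.4   20.2  108.5   18.1   59.2 -126.8] 86.31
damp 0 0.05 [-61.7  48.5  75.9 109.1 -22.6  59.1 -79.8] 4.42
```

```bash
cat > sim.py <<'E'
from ik import *
home=np.array([-75.791,36.005,2.206,86.941,-1.547,57.084,-1.146])
W=np.diag([1/500.]*3+[1]*3);G=0.05/4*5
def step(q,p,M):
  for it in range(2):
    P,Q=fk(q);dx=np.r_[p-P,R.from_matrix(M@Q.T).as_rotvec()]
    J=W@jac(q);Jp=J.T@np.linalg.inv(J@J.T+1e-4*np.eye(6))
    q=q+np.degrees(Jp@(W@dx))
    if it==0:q=q+(np.eye(7)-Jp@J)@(G*(home-q))
    q=np.clip(q,lo,hi)
  return q
def run(q,segs):
  """segs: list of (dpos mm, rotvec rad (world))"""
  tr=[q];bad=0
  for dp,rv in segs:
    dp=np.array(dp,float);rv=np.array(rv,float)
    n=int(np.ceil(max(np.abs(dp).max()/25,np.linalg.norm(rv)/.12,1)))
    P,Q=fk(q)
    for k in range(1,n+1):
      p=P+dp*k/n;M=R.from_rotvec(rv*k/n).as_matrix()@Q
      q=step(q,p,M);tr.append(q)
      P2,Q2=fk(q)
      e=np.linalg.norm(P2-p)/100+np.linalg.norm(R.from_matrix(M@Q2.T).as_rotvec());bad+=e>.02
      if bad>2: return q,tr,bad
  return q,tr,bad
E
cat > search.py <<'E'
from sim import *
from multiprocessing import Pool
L=[json.loads(l) for l in open('log.jsonl')];q0=np.array(L[-1][0])
xr=XR;yr=np.array([-XR[1],XR[0],0])
def one(seed):
  g=np.random.default_rng(seed)
  psi=np.radians(g.choice([0,90,180,230,-90])+g.uniform(-40,40));th=38
  s1=([g.uniform(-50,150),g.uniform(-200,200),g.uniform(0,100)],[0,0,psi])
  s2=([0,0,g.uniform(-50,50)],xr*g.uniform(-.9,.9)+yr*g.uniform(-.4,.2))
  q,tr,bad=run(q0,[s1,s2])
  if bad>2:return None
  P,Q=fk(q);best=None
  for fl in (False,True):
    pt=tcp(np.array([558.2,33.5])+XR[:2]*60,th,8,190);M=lean(th,flip=fl)
    rv=R.from_matrix(M@Q.T).as_rotvec()
    qf,tr2,bad=run(q,[(pt-P,rv)])
    if bad<=1:
      mg=min(np.min(np.minimum(t-lo,hi-t)) for t in tr+tr2)
      if best is None or mg>best[0]: best=(mg,seed,fl,np.degrees(psi).round(),np.round(s1[0]),np.round(s2[0]),s2[1].round(2),(pt-P).round(),rv.round(2),qf.round(0),len(tr)+len(tr2))
  return best
if __name__=='__main__':
  with Pool() as p: r=[x for x in p.imap_unordered(one,range(400)) if x]
  r.sort(key=lambda t:-t[0]);print(len(r))
  for x in r[:10]: print(*x)
E
nproc; export OMP_NUM_THREADS=1; timeout 400 python3 search.py
```

```text
4
89
1.9301344148223336 8 False 269.0 [ 14. 115.  87.] [  0.   0. -11.] [-0.14 -0.15 -0.  ] [  18. -147. -179.] [-0.34 -0.61  1.65] [ -4.  32. -12. 130. 130.  26. 121.] 59
1.9301344148223336 10 False 207.0 [ 116. -140.   51.] [  0.   0. -36.] [0.35 0.04 0.  ] [ -84.  109. -117.] [-0.92 -1.19  2.58] [ -1.  32. -17. 130. 126.  28. 125.] 61
1.9301344148223336 41 False 251.0 [-25. 131.  85.] [  0.   0. -15.] [ 0.01 -0.04  0.  ] [  57. -162. -173.] [-0.51 -0.81  1.91] [ -6.  32. -10. 130. 131.  26. 119.] 58
1.9301344148223336 40 False 195.0 [ 138. -176.   69.] [ 0.  0. 42.] [-0.08 -0.19 -0.  ] [-106.  145. -214.] [-1.22 -0.5   2.67] [ -6.  32.  -9. 130. 132.  25. 119.] 58
1.9301344148223336 50 False 257.0 [ 60. 189.  24.] [ 0.  0. 15.] [-0.78  0.08 -0.  ] [ -28. -221. -141.] [ 0.15 -0.11  2.03] [ -2.  32. -14. 130. 128.  27. 123.] 64
1.9301344148223336 62 False 200.0 [106. -85.  69.] [ 0.  0. 43.] [0.05 0.12 0.  ] [ -74.   54. -215.] [-0.8  -0.74  2.81] [ -5.  32. -11. 130. 130.  26. 120.] 60
1.9301344148223336 67 False 200.0 [ 53. -81.  60.] [ 0.  0. -7.] [-0.37 -0.12 -0.  ] [ -21.   50. -156.] [-1.   -0.12  2.64] [ -9.  31.  -5. 130. 135.  24. 115.] 60
1.9301344148223336 68 False 208.0 [85. 50. 98.] [ 0.  0. 19.] [-0.67  0.04 -0.  ] [ -53.  -82. -219.] [-0.6   0.19  2.59] [ -9.  31.  -4. 130. 135.  24. 114.] 62
1.9301344148223336 70 False 248.0 [ 14. 186.  74.] [ 0.  0. -4.] [-0.59 -0.29 -0.  ] [  18. -217. -172.] [-0.42 -0.04  1.98] [ -7.  31.  -7. 130. 133.  25. 117.] 62
1.9301344148223336 78 False 263.0 [ 54. 135.  37.] [0. 0. 7.] [-0.25 -0.16 -0.  ] [ -22. -166. -147.] [-0.33 -0.5   1.77] [ -2.  32. -15. 130. 127.  28. 124.] 60
```

```bash
cat > plan.py <<'E'
from sim import *
L=[json.loads(l) for l in open('log.jsonl')];q0=np.array(L[-1][0])
def Xp(P): return P@XR
def rep(tr,nm):
  worst=9e9;mz=9e9
  for t in tr:
    P,Q=fk(t)
    for a in (0,80,120,173):
      for sx in (-42,42):
        for sy in (-57,57):
          v=P+Q@np.array([sx,sy,a]);mz=min(mz,v[2])
          d=max(615-Xp(v),v[2]-320);worst=min(worst,d)
  print(nm,'clear shelf',round(worst),'minz',round(mz),'q',tr[-1].round(0),'P',fk(tr[-1])[0].round(0),'margin',min(np.min(np.minimum(t-lo,hi-t)) for t in tr[5:]).round(1))
if __name__=='__main__':
  xr=XR
  q,t1,b1=run(q0,[([82,52,97],[0,0,3.6])]);rep(t1,'s1')
  q,t2,b2=run(q,[([0,0,25],-.66*xr)]);rep(t2,'s2')
  for th,off,z in ((38,10,92),(36,5,96)):
    P,Q=fk(q);C=np.array([558.2,33.5]);M=lean(th)
    pt=tcp(C+XR[:2]*25,th,off,z+95);rv=R.from_matrix(M@Q.T).as_rotvec();print((pt-P).round(),rv.round(2))
    qa,t3,b=run(q,[(pt-P,rv)]);rep(t3,'s3');print(b)
    P,_=fk(qa);qb,t4,b=run(qa,[(tcp(C,th,off,z)-P,[0,0,0])]);rep(t4,'s4');print(b)
    qc,t5,b=run(qb,[(XR*140,[0,0,0])]);rep(t5,'s5');print(b)
E
python3 plan.py
```

```text
s1 clear shelf -1 minz 235 q [  5.  27. -18.  90. -21.  68. 102.] P [566. 125. 512.] margin 8.5
s2 clear shelf 58 minz 332 q [-14.  28.  -4.  80.   7.  88.  82.] P [566. 125. 537.] margin 25.5
[ -86.  -76. -228.] [-0.53  0.16  2.66]
s3 clear shelf -15 minz 147 q [-11.  30.  -6. 135. 138.  27. 109.] P [479.  49. 309.] margin 6.2
0Traceback (most recent call last):
  File "plan.py", line 22, in <module>
    P,_=fk(qa);qb,t4,b=run(qa,[(tcp(C,th,off,z)-P,[0,0,0])]);rep(t4,'s4');print(b)
                                                             ~~~^^^^^^^^^
  File "plan.py", line 13, in rep
    print(nm,'clear shelf',round(worst),'minz',round(mz),'q',tr[-1].round(0),'P',fk(tr[-1])[0].round(0),'margin',min(np.min(np.minimum(t-lo,hi-t)) for t in tr[5:]).round(1))
                                                                                                                 ~~~^^^^^^^^^^^^^^^^^^^^^^^^^^^^^^^^^^^^^^^^^^^^^^^
ValueError: min() iterable argument is empty
```

```bash
cat > p2.py <<'E'
from plan import *
def rep2(t,n): rep([t[0]]*6+t[1:],n)
def go(q0,dx,zc):
  q,t1,b1=run(q0,[([0,0,100],[0,0,.48]),([dx,50,0],[0,0,3.12])]);rep2(t1,'s1')
  q,t2,b2=run(q,[([0,0,25],-.66*XR)]);rep2(t2,'s2')
  for th,off,z in ((38,10,92),(36,5,96)):
    P,Q=fk(q);C=np.array([558.2,33.5]);M=lean(th)
    pt=tcp(C+XR[:2]*20,th,off,z+zc);rv=R.from_matrix(M@Q.T).as_rotvec();print((pt-P).round(),rv.round(2))
    qa,t3,b=run(q,[(pt-P,rv)]);rep2(t3,'s3');print(b)
    P,_=fk(qa);qb,t4,b=run(qa,[(tcp(C,th,off,z)-P,[0,0,0])]);rep2(t4,'s4');print(b)
    qc,t5,b=run(qb,[(XR*140,[0,0,0])]);rep2(t5,'s5');print(b)
print('A');go(q0,20,120)
print('B');go(q0,40,170)
E
python3 p2.py
```

```text
A
s1 clear shelf 67 minz 235 q [ -8.  20.  -0.  99. -30.  67. 111.] P [504. 123. 514.] margin 0.0
s2 clear shelf 100 minz 335 q [-24.  23.   8.  90.   3.  84.  85.] P [504. 123. 539.] margin 29.5
[ -29.  -74. -205.] [-0.53  0.16  2.66]
s3 clear shelf 2 minz 172 q [-13.  27.  -2. 135. 134.  23. 113.] P [474.  50. 334.] margin 6.7
0
s4 clear shelf 19 minz 52 q [-10.  45. -10. 141. 148.  46.  95.] P [455.  53. 214.] margin 0.4
0
s5 clear shelf -101 minz 52 q [ -8.  46.  -1. 121. 151.  26. 101.] P [592.  27. 214.] margin 0.4
0
[ -20.  -76. -198.] [-0.48  0.16  2.67]
s3 clear shelf -2 minz 177 q [-13.  26.  -2. 132. 127.  19. 121.] P [483.  48. 341.] margin 5.3
0
s4 clear shelf 13 minz 57 q [ -7.  43. -12. 139. 145.  41. 100.] P [464.  52. 221.] margin 2.6
0
s5 clear shelf -107 minz 57 q [ -7.  45.  -1. 119. 146.  22. 107.] P [601.  25. 221.] margin 2.6
0
B
s1 clear shelf 67 minz 235 q [ -6.  22.  -3.  96. -28.  68. 110.] P [524. 123. 514.] margin 0.0
s2 clear shelf 88 minz 335 q [-22.  24.   6.  87.   3.  85.  85.] P [524. 123. 539.] margin 28.3
[ -49.  -74. -155.] [-0.53  0.16  2.66]
s3 clear shelf -2 minz 222 q [-17.  20.   2. 132. 116.  16. 132.] P [474.  50. 384.] margin 2.9
0
s4 clear shelf 19 minz 52 q [ -8.  45. -12. 141. 147.  47.  97.] P [455.  53. 214.] margin 0.5
0
s5 clear shelf -101 minz 52 q [ -7.  46.  -2. 121. 150.  27. 103.] P [592.  27. 214.] margin 0.5
0
[ -40.  -76. -148.] [-0.48  0.16  2.67]
s3 clear shelf -6 minz 227 q [-17.  20.   3. 129. 101.  13. 148.] P [483.  48. 391.] margin 0.0
0
s4 clear shelf 13 minz 57 q [ -6.  43. -14. 139. 144.  42. 102.] P [464.  52. 221.] margin 0.0
0
s5 clear shelf -107 minz 57 q [ -7.  45.  -2. 119. 145.  22. 108.] P [601.  25. 221.] margin 2.6
0
```

>>> play_rows:
  moves:
    - [0, 0, 1, 0, 0, 1, 1]
    - [0, 0, 1, 0, 0, 1, 1]
    - [0, 0, 1, 0, 0, 1, 1]
    - [0, 0, 1, 0, 0, 1, 1]
    - [0.03, 0.08, 0, 0, 0, 1, 1]

```text
t: 14.68
tool_pos: [484.3, 72.8, 517.4]
ee_rot: [152.7, -0.4, 23.8]
force: [-0.5, 0.6, -1.4]
opening: 1.003
grasp_force: 0.0
```

>>> play_rows:
  moves:
    - [0.03, 0.08, 0, 0, 0, 1, 1]
    - [0.03, 0.08, 0, 0, 0, 1, 1]
    - [0.03, 0.08, 0, 0, 0, 1, 1]
    - [0.03, 0.08, 0, 0, 0, 1, 1]
    - [0.03, 0.08, 0, 0, 0, 1, 1]

```text
t: 15.3
tool_pos: [487.3, 83.2, 515.8]
ee_rot: [152.6, -0.2, 58.2]
force: [-0.2, -0.2, 0.5]
opening: 1.0
grasp_force: 0.0
```

```bash
python3 log.py
```

```text
15.3 [[-65.2, 19.5, 60.4, 112.4, 1.1, 36.3, -42.1], [487.3, 83.2, 515.8], [152.6, -0.2, 58.2]]
```

>>> play_rows:
  moves:
    - [0.03, 0.08, 0, 0, 0, 1, 1]
    - [0.03, 0.08, 0, 0, 0, 1, 1]
    - [0.03, 0.08, 0, 0, 0, 1, 1]
    - [0.03, 0.08, 0, 0, 0, 1, 1]
    - [0.03, 0.08, 0, 0, 0, 1, 1]

```text
t: 15.92
tool_pos: [491.0, 93.2, 516.0]
ee_rot: [152.5, -0.2, 92.6]
force: [-1.0, 1.1, -0.9]
opening: 1.001
grasp_force: 0.0
```

>>> play_rows:
  moves:
    - [0.03, 0.08, 0, 0, 0, 1, 1]
    - [0.03, 0.08, 0, 0, 0, 1, 1]
    - [0.03, 0.08, 0, 0, 0, 1, 1]
    - [0.03, 0.08, 0, 0, 0, 1, 1]
    - [0.03, 0.08, 0, 0, 0, 1, 1]

```text
t: 16.55
tool_pos: [494.9, 103.0, 516.2]
ee_rot: [152.4, -0.2, 126.9]
force: [0.3, -0.9, 0.1]
opening: 1.0
grasp_force: 0.0
```

```bash
python3 log.py
```

```text
16.55 [[-23.0, 12.0, 14.9, 112.1, -28.2, 34.8, 48.1], [494.9, 103.0, 516.2], [152.4, -0.2, 126.9]]
```

>>> play_rows:
  moves:
    - [0.03, 0.08, 0, 0, 0, 1, 1]
    - [0.03, 0.08, 0, 0, 0, 1, 1]
    - [0.03, 0.08, 0, 0, 0, 1, 1]
    - [0.03, 0.08, 0, 0, 0, 1, 1]
    - [0.03, 0.08, 0, 0, 0, 1, 1]

```text
t: 17.18
tool_pos: [498.8, 113.1, 516.2]
ee_rot: [152.4, -0.1, 161.3]
force: [-0.5, 0.3, 0.1]
opening: 0.998
grasp_force: 0.0
```

>>> play_rows:
  moves:
    - [0.03, 0.08, 0, 0, 0, 1, 1]
    - [0.03, 0.08, 0, 0, 0, 1, 1]
    - [0.03, 0.08, 0, 0, 0, 1, 1]
    - [0.03, 0.08, 0, 0, 0, 1, 1]
    - [0.03, 0.08, 0, 0, 0, 1, 1]

```text
t: 17.8
tool_pos: [502.6, 123.2, 516.1]
ee_rot: [152.5, -0.0, -164.3]
force: [0.1, 0.2, 0.6]
opening: 1.0
grasp_force: 0.0
```

```bash
python3 log.py
python3 - <<'E'
from plan import *
print(run(q0,[([0,0,25],-.66*XR)])[0].round(0),(-.66*XR/.12).round(2))
E
```

```text
17.8 [[-7.3, 20.2, -0.9, 99.2, -29.4, 67.4, 110.7], [502.6, 123.2, 516.1], [152.5, -0.0, -164.3]]
[-23.  22.   7.  90.   3.  84.  85.] [-5.4   1.03 -0.  ]
```

>>> play_rows:
  moves:
    - [0, 0, 0.2, -0.9, 0.17, 0, 1]
    - [0, 0, 0.2, -0.9, 0.17, 0, 1]
    - [0, 0, 0.2, -0.9, 0.17, 0, 1]
    - [0, 0, 0.2, -0.9, 0.17, 0, 1]
    - [0, 0, 0.2, -0.9, 0.17, 0, 1]

```text
t: 18.42
tool_pos: [502.4, 123.3, 541.4]
ee_rot: [-178.6, -13.5, -168.1]
force: [-0.1, 0.3, 0.1]
opening: 1.003
grasp_force: 0.0
```

```bash
python3 log.py
cat > p3.py <<'E'
from plan import *
C=np.array([558.2,33.5])
def r2(t,n): rep([t[0]]*6+t[1:],n)
for th,off,z,n in ((38,6,93,120),):
  P,Q=fk(q0);M=lean(th);pt=tcp(C+XR[:2]*10,th,off,z+n);rv=R.from_matrix(M@Q.T).as_rotvec()
  print('dpos u',((pt-P)/25).round(2),'rot u',(rv/.12).round(2),'P',P.round(1),pt.round(1))
  q,t,b=run(q0,[(pt-P,rv)]);r2(t,'s3');print(b)
  P,_=fk(q);q,t,b=run(q,[(tcp(C,th,off,z)-P,[0,0,0])]);r2(t,'s4');print(b)
E
python3 p3.py
```

```text
18.425 [[-21.0, 21.4, 5.9, 90.8, -1.5, 81.4, 87.3], [502.4, 123.3, 541.4], [-178.6, -13.5, -168.1]]
dpos u [-1.36 -2.91 -8.25] rot u [-4.95  0.21 22.31] P [502.4 123.3 541.4] [468.4  50.6 335.1]
s3 clear shelf 10 minz 173 q [-13.  26.  -3. 135. 134.  24. 113.] P [468.  51. 335.] margin 6.0
0
s4 clear shelf 25 minz 53 q [ -9.  45. -10. 140. 148.  45.  96.] P [459.  53. 215.] margin 1.0
0
```

>>> play_rows:
  moves:
    - [-0.06, -0.12, -0.33, -0.2, 0.01, 0.89, 1]
    - [-0.06, -0.12, -0.33, -0.2, 0.01, 0.89, 1]
    - [-0.06, -0.12, -0.33, -0.2, 0.01, 0.89, 1]
    - [-0.06, -0.12, -0.33, -0.2, 0.01, 0.89, 1]
    - [-0.06, -0.12, -0.33, -0.2, 0.01, 0.89, 1]

```text
t: 19.05
tool_pos: [494.9, 108.2, 499.5]
ee_rot: [-172.6, -16.8, -138.8]
force: [0.0, -0.6, 0.4]
opening: 0.997
grasp_force: 0.0
```

>>> play_rows:
  moves:
    - [-0.06, -0.12, -0.33, -0.2, 0.01, 0.89, 1]
    - [-0.06, -0.12, -0.33, -0.2, 0.01, 0.89, 1]
    - [-0.06, -0.12, -0.33, -0.2, 0.01, 0.89, 1]
    - [-0.06, -0.12, -0.33, -0.2, 0.01, 0.89, 1]
    - [-0.06, -0.12, -0.33, -0.2, 0.01, 0.89, 1]

```text
t: 19.68
tool_pos: [487.3, 93.2, 458.2]
ee_rot: [-168.8, -22.6, -109.4]
force: [0.6, 0.2, -0.6]
opening: 1.002
grasp_force: 0.0
```

>>> play_rows:
  moves:
    - [-0.06, -0.12, -0.33, -0.2, 0.01, 0.89, 1]
    - [-0.06, -0.12, -0.33, -0.2, 0.01, 0.89, 1]
    - [-0.06, -0.12, -0.33, -0.2, 0.01, 0.89, 1]
    - [-0.06, -0.12, -0.33, -0.2, 0.01, 0.89, 1]
    - [-0.06, -0.12, -0.33, -0.2, 0.01, 0.89, 1]

```text
t: 20.3
tool_pos: [479.8, 78.1, 417.0]
ee_rot: [-168.6, -29.4, -78.9]
force: [0.3, -0.8, -0.7]
opening: 0.997
grasp_force: 0.0
```

```bash
python3 log.py; python3 p3.py
```

```text
20.3 [[-21.2, 21.5, -2.8, 117.5, 47.2, 46.0, 135.0], [479.8, 78.1, 417.0], [-168.6, -29.4, -78.9]]
dpos u [-0.46 -1.1  -3.27] rot u [-1.95  0.09  8.94] P [479.8  78.1 417. ] [468.4  50.6 335.1]
s3 clear shelf 11 minz 173 q [-13.  26.  -3. 135. 133.  24. 113.] P [468.  51. 335.] margin 6.0
0
s4 clear shelf 25 minz 53 q [ -9.  45. -10. 140. 148.  45.  96.] P [459.  53. 215.] margin 1.0
0
```

>>> play_rows:
  moves:
    - [-0.05, -0.11, -0.33, -0.2, 0.01, 0.9, 1]
    - [-0.05, -0.11, -0.33, -0.2, 0.01, 0.9, 1]
    - [-0.05, -0.11, -0.33, -0.2, 0.01, 0.9, 1]
    - [-0.05, -0.11, -0.33, -0.2, 0.01, 0.9, 1]
    - [-0.05, -0.11, -0.33, -0.2, 0.01, 0.9, 1]

```text
t: 20.92
tool_pos: [473.6, 64.3, 375.9]
ee_rot: [-172.7, -35.3, -45.8]
force: [0.8, -1.1, 0.2]
opening: 0.999
grasp_force: 0.0
```

>>> play_rows:
  moves:
    - [-0.05, -0.11, -0.33, -0.2, 0.01, 0.9, 1]
    - [-0.05, -0.11, -0.33, -0.2, 0.01, 0.9, 1]
    - [-0.05, -0.11, -0.33, -0.2, 0.01, 0.9, 1]
    - [-0.05, -0.11, -0.33, -0.2, 0.01, 0.9, 1]
    - [-0.05, -0.11, -0.33, -0.2, 0.01, 0.9, 1]

```text
t: 21.55
tool_pos: [467.4, 50.6, 334.7]
ee_rot: [179.6, -38.2, -10.2]
force: [0.1, -0.2, 1.2]
opening: 0.998
grasp_force: 0.0
```

```bash
python3 log.py; python3 p3.py
python3 - <<'E'
from ik import *
from workcell import arm
s=arm.sense();Q=R.from_euler('xyz',s['ee_rot'],degrees=True).as_matrix()
for th in (37,38,39): print(th,(R.from_matrix(lean(th)@Q.T).as_rotvec()/.12).round(2))
for th,o,z in ((38,6,93),): print(((tcp(np.array([558.2,33.5]),th,o,z)-s['tool_pos'])/25).round(2))
from h import *
W=cloud(snap('scene'));X=W@XR;Y=W@np.array([-XR[1],XR[0],0])
m=(abs(W[...,2]-115)<7)&(X>480)&(X<600)&(abs(Y-138)<50)
q=np.ascontiguousarray(W[m][:,:2].astype(np.float32));print(len(q),len(q)>5 and cv2.minAreaRect(q))
E
```

```text
21.55 [[-9.8, 26.5, -7.7, 135.6, 130.3, 25.9, 117.0], [467.4, 50.6, 334.7], [179.6, -38.2, -10.2]]
dpos u [0.04 0.   0.02] rot u [ 0.05  0.02 -0.06] P [467.4  50.6 334.7] [468.4  50.6 335.1]
s3 clear shelf 25 minz 172 q [-11.  26.  -7. 135. 131.  25. 116.] P [468.  51. 335.] margin 5.8
0
s4 clear shelf 25 minz 53 q [ -8.  45. -12. 140. 147.  46.  97.] P [459.  53. 215.] margin 1.0
0
37 [ 0.08  0.17 -0.06]
38 [ 0.05  0.02 -0.06]
39 [ 0.02 -0.12 -0.06]
[-0.35  0.08 -4.78]
133 ((556.4747924804688, 32.04300308227539), (48.21324920654297, 64.28873443603516), 81.30320739746094)
```

Lean is reached with healthy joints, and the carton is still where I left it. I'm descending onto it.

>>> play_rows:
  moves:
    - [-0.07, 0.02, -1, 0.05, 0.02, -0.06, 1]
    - [-0.07, 0.02, -1, 0, 0, 0, 1]
    - [-0.07, 0.02, -1, 0, 0, 0, 1]
    - [-0.07, 0.02, -1, 0, 0, 0, 1]
    - [-0.07, 0, -0.78, 0, 0, 0, 1]

```text
t: 22.22
tool_pos: [459.1, 52.6, 214.4]
ee_rot: [179.9, -38.0, -11.1]
force: [0.3, -0.6, 0.5]
opening: 0.998
grasp_force: 0.0
```

```bash
python3 log.py
python3 - <<'E'
from ik import *
from workcell import arm
s=arm.sense();Q=R.from_euler('xyz',s['ee_rot'],degrees=True).as_matrix()
print((R.from_matrix(lean(38)@Q.T).as_rotvec()/.12).round(2),s['force'].round(1))
g=s['tool_pos']+155*Q[:,2];print('grasp',g,'rel carton x,y',(g-[558.2,33.5,0])@XR,(g-[558.2,33.5,0])@np.array([-XR[1],XR[0],0]))
E
```

```text
22.225 [[-4.8, 45.3, -16.8, 140.1, 143.2, 47.8, 101.5], [459.1, 52.6, 214.4], [179.9, -38.0, -11.1]]
[ 0.01 -0.    0.04] [ 0.3 -0.6  0.5]
grasp [552.70007196  34.0958625   92.21988358] rel carton x,y -5.514162689142066 -0.4452756071489196
```

>>> play_rows:
  moves:
    - [0, 0, 0, 0, 0, 0.04, -1]
    - [0, 0, 0, 0, 0, 0, -1]
    - [0, 0, 0, 0, 0, 0, -1]
    - [0, 0, 0, 0, 0, 0, -1]
    - [0, 0, 0, 0, 0, 0, -1]
  squeeze: 60

```text
t: 22.85
tool_pos: [459.1, 53.4, 215.8]
ee_rot: [-180.0, -38.1, -10.7]
force: [-3.7, 0.3, 6.8]
opening: 0.58
grasp_force: 63.1
```

>>> play_rows:
  moves:
    - [0, 0, 0.2, 0, 0, 0, -1]
    - [0, 0, 0.2, 0, 0, 0, -1]
    - [0, 0, 0, 0, 0, 0, -1]
    - [0, 0, 0, 0, 0, 0, -1]
    - [0, 0, 0, 0, 0, 0, -1]

```text
t: 23.48
tool_pos: [458.9, 53.7, 224.7]
ee_rot: [-179.9, -38.0, -10.6]
force: [0.7, -0.5, -4.3]
opening: 0.578
grasp_force: 62.5
```

```bash
python3 log.py
python3 - <<'E'
from h import *
from ik import XR
s=arm.sense();print(s['force'].round(1),s['ft_torque'].round(2))
a=snap('scene');W=cloud(a);X=W@XR;Y=W@np.array([-XR[1],XR[0],0])
m=(abs(W[...,2]-120)<8)&(X>480)&(X<600)&(abs(Y-138)<50)
q=np.ascontiguousarray(W[m][:,:2].astype(np.float32));print(len(q),len(q)>5 and cv2.minAreaRect(q), np.median(Y[m]))
cv2.imwrite('pics/f.png',cv2.resize(a['img'][110:250,210:350],(600,600))[:,:,::-1])
E
```

```text
23.475 [[-4.9, 43.6, -16.6, 140.1, 142.9, 46.1, 102.3], [458.9, 53.7, 224.7], [-179.9, -38.0, -10.6]]
[ 0.7 -0.5 -4.3] [ 0.22  1.19 -0.03]
247 ((559.5156860351562, 34.4243278503418), (81.18879699707031, 64.94625091552734), 69.1406478881836) 135.56695718704063
```

View pics/f.png

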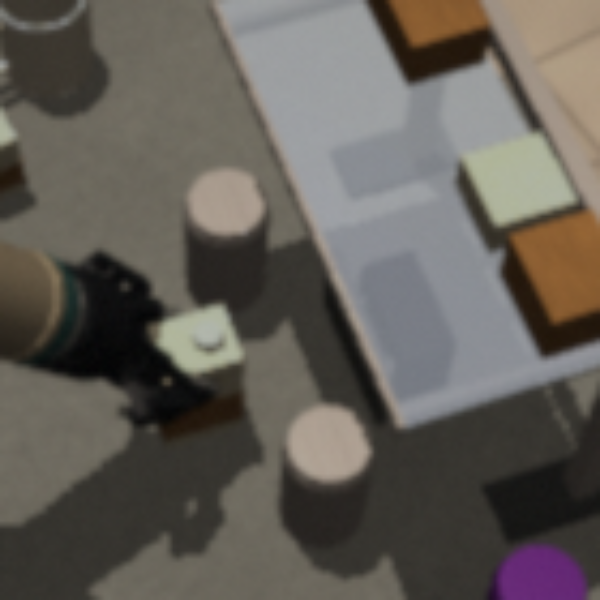

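The carton is held upright at (205,370) and raised about 9 mm, with the cans at (225,230) and (325,475) standing clear. I'm moving forward between them.

>>> play_rows:
  moves:
    - [0.67, -0.14, 0, 0, 0, -0.03, -1]
    - [0.67, -0.14, 0, 0, 0, 0, -1]
    - [0.67, -0.13, 0, 0, 0, 0, -1]
    - [0.67, -0.13, 0, 0, 0, 0, -1]
    - [0.67, -0.13, 0, 0, 0, 0, -1]

```text
t: 24.15
tool_pos: [542.9, 36.7, 224.5]
ee_rot: [-180.0, -37.9, -10.8]
force: [0.6, -0.5, -4.3]
opening: 0.581
grasp_force: 62.5
```

>>> play_rows:
  moves:
    - [0, 0, -0.1, 0, 0, 0, -1]
    - [0, 0, -0.1, 0, 0, 0, -1]
    - [0, 0, -0.1, 0, 0, 0, -1]
    - [0, 0, -0.05, 0, 0, 0, -1]
    - [0, 0, 0, 0, 0, 0, -1]

```text
t: 24.78
tool_pos: [542.3, 37.1, 216.2]
ee_rot: [-179.9, -38.0, -10.8]
force: [-1.4, 1.1, -1.0]
opening: 0.581
grasp_force: 62.6
```

```bash
cat > st.py <<'E'
from ik import *
from workcell import arm
s=arm.sense();Q=R.from_euler('xyz',s['ee_rot'],degrees=True).as_matrix()
YR=np.array([-XR[1],XR[0],0]);g=s['tool_pos']+155*Q[:,2]
print('t',s['t'],'grasp rack x',round(g@XR-621.5,1),"Y' (want 137.9)",round(g@YR,1),'z',round(g[2],1),'Frack',round(s['force']@XR,1),round(s['force']@YR,1),round(s['force'][2],1),'rot',(R.from_matrix(lean(38)@Q.T).as_rotvec()/.12).round(2),'q',s['joints'].round(0))
E
python3 st.py
```

```text
t 24.775 grasp rack x -0.4 Y' (want 137.9) 138.2 z 94.0 Frack -1.6 0.8 -1.0 rot [-0.01 -0.   -0.  ] q [ -2.  45. -13. 128. 143.  36. 109.]
```

>>> play_rows:
  moves:
    - [0.16, -0.03, 0, 0, 0, 0, -1]
    - [0.16, -0.03, 0, 0, 0, 0, -1]
    - [0.16, -0.03, 0, 0, 0, 0, -1]
    - [0.16, -0.03, 0, 0, 0, 0, -1]
    - [0.1, -0.02, 0, 0, 0, 0, -1]

```text
t: 25.4
tool_pos: [561.5, 33.6, 216.4]
ee_rot: [-179.9, -38.0, -10.8]
force: [-10.3, 2.6, 11.9]
opening: 0.58
grasp_force: 64.6
```

>>> play_rows:
  moves:
    - [0.08, -0.015, 0, 0, 0, 0, -1]
    - [0.08, -0.015, 0, 0, 0, 0, -1]
    - [0.08, -0.015, 0, 0, 0, 0, -1]
    - [0.08, -0.015, 0, 0, 0, 0, -1]
    - [0, 0, 0, 0, 0, 0, -1]

```text
t: 26.02
tool_pos: [568.2, 32.5, 216.6]
ee_rot: [-179.9, -37.9, -10.8]
force: [-11.2, 2.9, 11.0]
opening: 0.574
grasp_force: 64.7
```

```bash
python3 st.py
```

```text
t 26.025 grasp rack x 25.8 Y' (want 137.9) 138.7 z 94.3 Frack -11.6 0.8 11.0 rot [-0.01 -0.01 -0.01] q [ -2.  45. -11. 124. 142.  32. 111.]
```

>>> play_rows:
  moves:
    - [0, 0, 0.03, 0, 0, 0, -1]
    - [0.08, -0.015, 0, 0, 0, 0, -1]
    - [0.08, -0.015, 0, 0, 0, 0, -1]
    - [0.08, -0.015, 0, 0, 0, 0, -1]
    - [0, 0, 0, 0, 0, 0, -1]

```text
t: 26.65
tool_pos: [569.8, 32.0, 217.4]
ee_rot: [-179.9, -37.5, -10.6]
force: [-33.1, 3.4, 32.3]
opening: 0.58
grasp_force: 67.7
```

```bash
python3 st.py
```

```text
t 26.65 grasp rack x 26.5 Y' (want 137.9) 138.6 z 94.4 Frack -33.1 -2.9 32.3 rot [-0.02 -0.07 -0.03] q [ -2.  45. -11. 124. 142.  31. 112.]
```

>>> play_rows:
  moves:
    - [-0.04, 0.008, 0, 0, 0, 0, -1]
    - [-0.04, 0.008, 0, 0, 0, 0, -1]
    - [-0.04, 0.008, 0, 0, 0, 0, -1]
    - [0, 0, 0, 0, 0, 0, -1]
    - [0, 0, 0, 0, 0, 0, -1]

```text
t: 27.28
tool_pos: [569.1, 32.3, 217.0]
ee_rot: [-179.9, -37.7, -10.7]
force: [-20.8, 4.4, 18.6]
opening: 0.579
grasp_force: 65.5
```

```bash
python3 st.py
python3 - <<'E'
from h import *
from ik import XR
a=snap('scene');W=cloud(a);X=W@XR-621.5;Y=W@np.array([-XR[1],XR[0],0])
for y0 in (245,30):
  m=(abs(W[...,2]-121)<5)&(X>-65)&(X<25)&(abs(Y-y0)<45);print(y0,m.sum(),X[m].mean(),Y[m].mean())
b=snap('top')
c=np.hstack([cv2.resize(a['img'][110:240,230:360],(400,400)),cv2.resize(b['img'][90:220,190:320],(400,400))])
cv2.imwrite('pics/g.png',cv2.convertScaleAbs(c[:,:,::-1],alpha=1.6))
E
```

```text
t 27.275 grasp rack x 26.2 Y' (want 137.9) 138.7 z 94.3 Frack -21.3 0.4 18.6 rot [-0.02 -0.05 -0.02] q [ -2.  45. -11. 124. 142.  32. 111.]
245 156 -13.886059334512801 251.34565783194304
30 273 -16.014341682202147 29.944483387178956
```

View pics/g.png

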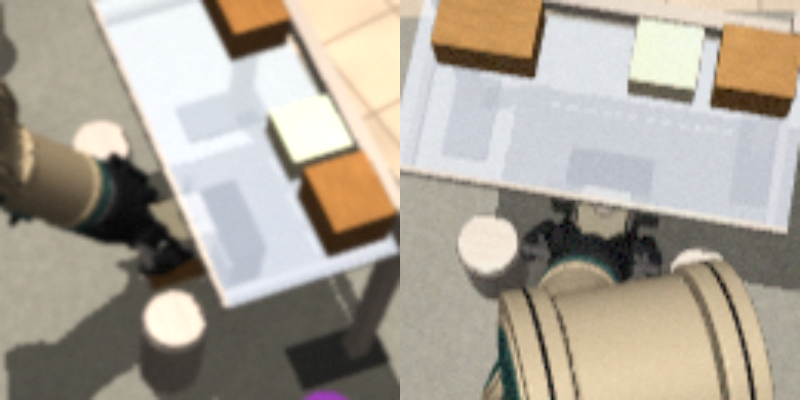

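The left panel shows the carton under the shelf edge at (180,235), with both cans standing. Resistance has risen with no motion, but the gripper is also pressing down. To tell the stop from friction I'll unload vertically.

>>> play_rows:
  moves:
    - [0, 0, 0.04, 0, 0, 0, -1]
    - [0, 0, 0.04, 0, 0, 0, -1]
    - [0, 0, 0, 0, 0, 0, -1]
    - [0, 0, 0, 0, 0, 0, -1]
    - [0, 0, 0, 0, 0, 0, -1]

```text
t: 28.0
tool_pos: [569.3, 32.2, 217.4]
ee_rot: [-179.9, -37.5, -10.7]
force: [-12.9, 2.9, 5.1]
opening: 0.581
grasp_force: 63.7
```

```bash
python3 st.py
```

```text
t 28.0 grasp rack x 26.1 Y' (want 137.9) 138.6 z 94.5 Frack -13.2 0.4 5.1 rot [-0.02 -0.07 -0.02] q [ -2.  45. -11. 124. 142.  31. 112.]
```

>>> play_rows:
  moves:
    - [0, 0, 0.03, 0, 0, 0, -1]
    - [0.06, -0.01, 0.02, 0, 0, 0, -1]
    - [0.06, -0.01, 0.02, 0, 0, 0, -1]
    - [0, 0, 0, 0, 0, 0, -1]
    - [0, 0, 0, 0, 0, 0, -1]

```text
t: 28.62
tool_pos: [570.3, 31.9, 218.1]
ee_rot: [-180.0, -37.2, -10.6]
force: [-17.2, 3.1, 5.2]
opening: 0.573
grasp_force: 64.4
```

```bash
python3 st.py
```

```text
t 28.625 grasp rack x 26.4 Y' (want 137.9) 138.6 z 94.6 Frack -17.5 -0.2 5.2 rot [-0.03 -0.12 -0.03] q [ -2.  45. -11. 124. 142.  31. 112.]
```

The stop is confirmed: 17 N, no travel, little vertical load. The tool has yielded about 0.8° in lean, so I'll straighten it, release, and then give a low push with shut fingers to seat the carton flush.

>>> play_rows:
  moves:
    - [-0.05, 0.01, -0.04, -0.03, -0.12, -0.03, -1]
    - [0, 0, 0, 0, 0, 0, -1]
    - [-0.03, 0.006, -0.02, 0, 0, 0, -1]
    - [0, 0, 0, 0, 0, 0, -1]
    - [0, 0, 0, 0, 0, 0, -1]

```text
t: 29.25
tool_pos: [568.4, 32.7, 216.4]
ee_rot: [-180.0, -38.0, -10.8]
force: [-16.1, 4.5, 2.8]
opening: 0.581
grasp_force: 64.1
```

```bash
python3 st.py
```

```text
t 29.25 grasp rack x 26.1 Y' (want 137.9) 138.7 z 94.3 Frack -16.7 1.4 2.8 rot [-0. -0. -0.] q [ -2.  45. -11. 124. 142.  32. 111.]
```

>>> play_rows:
  moves:
    - [-0.05, 0.01, 0, 0, 0, 0, -1]
    - [-0.04, 0.008, 0, 0, 0, 0, -1]
    - [0, 0, 0, 0, 0, 0, -1]
    - [0, 0, 0, 0, 0, 0, -1]
    - [0, 0, 0, 0, 0, 0, -1]

```text
t: 29.88
tool_pos: [567.8, 32.8, 216.3]
ee_rot: [-180.0, -38.2, -10.8]
force: [-7.3, 2.8, -6.1]
opening: 0.582
grasp_force: 62.6
```

```bash
python3 st.py
```

```text
t 29.875 grasp rack x 25.9 Y' (want 137.9) 138.6 z 94.4 Frack -7.7 1.4 -6.1 rot [0.   0.02 0.  ] q [ -2.  45. -11. 125. 142.  33. 111.]
```

>>> play_rows:
  moves:
    - [0, 0, 0, 0, 0, 0, 0.65]
    - [0, 0, 0, 0, 0, 0, 0.65]
    - [0, 0, 0, 0, 0, 0, 0.65]
    - [0, 0, 0, 0, 0, 0, 0.65]
    - [0, 0, 0, 0, 0, 0, 0.65]

```text
t: 30.5
tool_pos: [571.1, 31.6, 219.3]
ee_rot: [-180.0, -38.9, -11.0]
force: [-0.0, 0.4, -0.4]
opening: 0.824
grasp_force: 0.0
```

```bash
python3 st.py
```

```text
t 30.5 grasp rack x 30.9 Y' (want 137.9) 137.7 z 98.6 Frack -0.1 0.4 -0.4 rot [0.02 0.12 0.03] q [ -2.  45. -11. 124. 142.  33. 111.]
```

```bash
python3 log.py
python3 - <<'E'
from sim import *
q0=np.array([json.loads(l) for l in open('log.jsonl')][-1][0])
q,t,b=run(q0,[(-68*XR,[0,0,0])]);print(q.round(1),b)
q,t,b=run(q,[([0,0,-42],[0,0,0])]);print(q.round(1),b)
from h import *
W=cloud(snap('scene'));X=W@XR-621.5;Y=W@np.array([-XR[1],XR[0],0])
E
```

```text
30.5 [[-2.3, 45.2, -11.2, 124.4, 142.4, 33.1, 111.0], [571.1, 31.6, 219.3], [-180.0, -38.9, -11.0]]
[ -5.5  44.2 -11.5 134.  145.7  40.8 102.6] 0
[ -6.   50.1 -10.6 134.  149.7  45.9  98.2] 0
```

>>> play_rows:
  moves:
    - [-0.5, 0.1, 0, 0, 0, 0, 0.65]
    - [-0.54, 0.1, 0, 0, 0, 0, 0.65]
    - [-0.54, 0.1, 0, 0, 0, 0, 0.65]
    - [-0.54, 0.1, 0, 0, 0, 0, 0.65]
    - [-0.54, 0.1, 0, 0, 0, 0, 0.65]

```text
t: 31.18
tool_pos: [503.4, 44.4, 219.2]
ee_rot: [-180.0, -38.8, -11.0]
force: [-0.2, -0.8, 0.7]
opening: 0.823
grasp_force: 0.0
```

```bash
python3 st.py
python3 - <<'E'
from h import *
from ik import XR
a=snap('scene');b=snap('top')
for n,s in (('a',a),('b',b)):
  W=cloud(s);X=W@XR-621.5;Y=W@np.array([-XR[1],XR[0],0])
  m=(abs(W[...,2]-115)<8)&(X>-25)&(X<90)&(abs(Y-138)<45)
  q=np.ascontiguousarray(np.stack([X[m],Y[m]],1).astype(np.float32));print(n,len(q),len(q)>5 and cv2.minAreaRect(q))
  for y0 in (245,30):
    m=(abs(W[...,2]-121)<5)&(X>-65)&(X<25)&(abs(Y-y0)<45);print(y0,m.sum(),X[m].mean(),Y[m].mean())
c=np.hstack([cv2.resize(a['img'][110:240,230:360],(400,400)),cv2.resize(b['img'][90:220,190:320],(400,400))])
cv2.imwrite('pics/i.png',cv2.convertScaleAbs(c[:,:,::-1],alpha=1.6))
E
```

```text
t 31.175 grasp rack x -38.1 Y' (want 137.9) 137.7 z 98.4 Frack -0.0 -0.8 0.7 rot [0.02 0.12 0.03] q [ -3.  44. -15. 134. 143.  42. 106.]
a 177 ((14.780107498168945, 137.69166564941406), (38.853084564208984, 52.04833984375), 1.4567691087722778)
245 232 -17.31100774364045 244.6850334635761
30 275 -15.470521755424892 30.18996006676912
b 224 ((22.023324966430664, 137.76083374023438), (49.765132904052734, 45.43870544433594), 88.91404724121094)
245 282 -14.92344122352137 245.7960496012756
30 94 2.87741107436191 26.271669328555955
```

View pics/i.png

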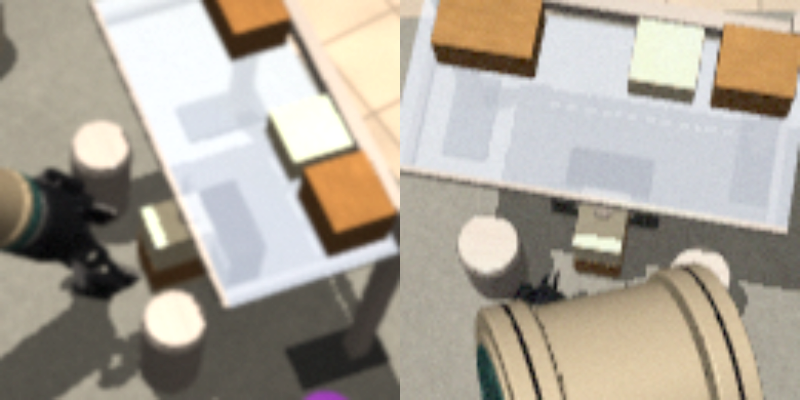

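The carton stands square at (165,240), centred at Y' 137.7 between the cans, which haven't moved. Next comes the low seating push with shut fingers.

>>> play_rows:
  moves:
    - [0, 0, -0.6, 0, 0, 0, -1]
    - [0, 0, -0.6, 0, 0, 0, -1]
    - [0, 0, -0.65, 0.02, 0.12, 0.03, -1]
    - [0, 0, 0, 0, 0, 0, -1]
    - [0, 0, 0, 0, 0, 0, -1]

```text
t: 31.9
tool_pos: [504.6, 44.2, 173.0]
ee_rot: [180.0, -38.0, -10.8]
force: [-0.3, -0.4, 0.2]
opening: -0.006
grasp_force: 0.0
```

```bash
python3 st.py
```

```text
t 31.9 grasp rack x -38.6 Y' (want 137.9) 137.9 z 50.9 Frack -0.3 -0.5 0.2 rot [0. 0. 0.] q [ -2.  51. -16. 134. 147.  47. 103.]
```

>>> play_rows:
  moves:
    - [0.2, -0.04, 0, 0, 0, 0, -1]
    - [0.2, -0.04, 0, 0, 0, 0, -1]
    - [0.15, -0.03, 0, 0, 0, 0, -1]
    - [0.1, -0.02, 0, 0, 0, 0, -1]
    - [0, 0, 0, 0, 0, 0, -1]

```text
t: 32.52
tool_pos: [520.9, 40.9, 173.0]
ee_rot: [180.0, -38.0, -10.8]
force: [-0.4, -0.7, -0.1]
opening: 0.001
grasp_force: 0.0
```

```bash
python3 st.py
```

```text
t 32.525 grasp rack x -22.0 Y' (want 137.9) 137.7 z 50.8 Frack -0.3 -0.8 -0.1 rot [0. 0. 0.] q [ -2.  51. -15. 131. 146.  44. 105.]
```

>>> play_rows:
  moves:
    - [0.08, -0.015, 0, 0, 0, 0, -1]
    - [0.08, -0.015, 0, 0, 0, 0, -1]
    - [0.08, -0.015, 0, 0, 0, 0, -1]
    - [0, 0, 0, 0, 0, 0, -1]
    - [0, 0, 0, 0, 0, 0, -1]

```text
t: 33.15
tool_pos: [524.8, 40.2, 172.6]
ee_rot: [180.0, -37.7, -10.7]
force: [-7.7, 1.0, 5.4]
opening: -0.001
grasp_force: 3.8
```

```bash
python3 st.py
```

```text
t 33.15 grasp rack x -18.7 Y' (want 137.9) 137.9 z 50.0 Frack -7.8 -0.5 5.4 rot [-0.   -0.04 -0.01] q [ -2.  51. -15. 131. 146.  43. 105.]
```

>>> play_rows:
  moves:
    - [0.08, -0.015, 0, 0, 0, 0, -1]
    - [0.04, -0.008, 0, 0, 0, 0, -1]
    - [0, 0, 0, 0, 0, 0, -1]
    - [0, 0, 0, 0, 0, 0, -1]
    - [0, 0, 0, 0, 0, 0, -1]

```text
t: 33.78
tool_pos: [525.6, 40.0, 172.5]
ee_rot: [179.9, -37.5, -10.6]
force: [-17.1, 2.3, 12.7]
opening: -0.0
grasp_force: 8.3
```

```bash
python3 st.py
```

```text
t 33.775 grasp rack x -18.4 Y' (want 137.9) 137.9 z 49.5 Frack -17.2 -1.0 12.7 rot [-0.01 -0.08 -0.02] q [ -2.  51. -15. 130. 146.  43. 105.]
```

It's hard against the stop: 17 N with 0.3 mm of travel. I'm backing off.

>>> play_rows:
  moves:
    - [-0.1, 0.02, 0, 0, 0, 0, -1]
    - [-0.2, 0.04, 0, 0, 0, 0, -1]
    - [-0.5, 0.1, 0, 0, 0, 0, -1]
    - [-0.5, 0.1, 0, 0, 0, 0, -1]
    - [-0.5, 0.1, 0.3, 0, 0, 0, -1]

```text
t: 34.4
tool_pos: [483.6, 48.5, 180.2]
ee_rot: [180.0, -37.9, -10.8]
force: [-0.4, 0.1, -0.3]
opening: 0.001
grasp_force: 0.0
```

>>> play_rows:
  moves:
    - [0, 0, 1, 0, 0, 0, -1]
    - [0, 0, 1, 0, 0, 0, -1]
    - [0, 0, 1, 0, 0, 0, -1]
    - [0, 0, 1, 0, 0, 0, -1]
    - [0, 0, 0, 0, 0, 0, -1]

```text
t: 35.02
tool_pos: [484.6, 48.6, 282.4]
ee_rot: [-180.0, -38.2, -10.8]
force: [0.9, 0.7, -0.6]
opening: -0.003
grasp_force: 0.0
```

```bash
python3 st.py
python3 - <<'E'
from h import *
from ik import XR
a=snap('scene');b=snap('top')
for n,s in (('a',a),('b',b)):
  W=cloud(s);X=W@XR-621.5;Y=W@np.array([-XR[1],XR[0],0])
  m=(abs(W[...,2]-115)<8)&(X>-25)&(X<90)&(abs(Y-138)<45)
  q=np.ascontiguousarray(np.stack([X[m],Y[m]],1).astype(np.float32));print(n,len(q),len(q)>5 and cv2.minAreaRect(q),np.median(W[...,2][m]))
  for y0 in (245,30):
    m=(abs(W[...,2]-121)<5)&(X>-65)&(X<25)&(abs(Y-y0)<45);print(y0,m.sum(),X[m].mean(),Y[m].mean())
c=np.hstack([cv2.resize(a['img'][110:240,230:360],(400,400)),cv2.resize(b['img'][90:220,190:320],(400,400))])
cv2.imwrite('pics/j.png',cv2.convertScaleAbs(c[:,:,::-1],alpha=1.6))
E
```

```text
t 35.025 grasp rack x -58.7 Y' (want 137.9) 138.6 z 160.7 Frack 0.8 0.9 -0.6 rot [ 0.    0.03 -0.  ] q [ -6.  35. -13. 135. 137.  34. 110.]
a 166 ((15.694084167480469, 137.59017944335938), (36.058738708496094, 52.340213775634766), 1.018112063407898) 113.4804425420584
245 225 -16.815234285351746 244.7655823024965
30 274 -15.879136425421411 29.980597384503636
b 218 ((21.899093627929688, 137.95449829101562), (43.496910095214844, 49.697723388671875), 0.32727864384651184) 115.20814301114132
245 278 -14.752525057391598 245.69872438927766
30 283 -13.611318028865961 30.839449006258068
```

View pics/j.png

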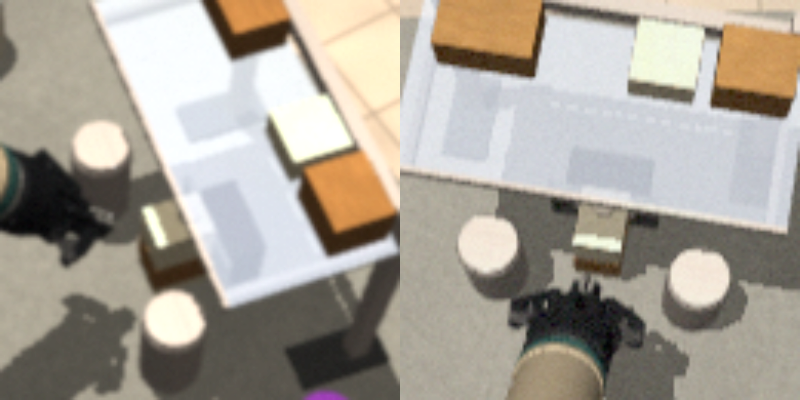

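The right panel shows the carton standing square at (600,235), midway between the unmoved cans at (488,245) and (700,280), and the gripper clear of it. I'm handing in.

```bash
python3 -c "
from workcell import arm
print(arm.job_done())"
```

```text
the job is handed in; nothing more can be done
None
```

I've handed the job in: the tall carton stands released in the bay, square and midway between the two cans, which the camera shows did not move. The plate should be fully home: in a last low push the carton moved only 0.3 mm as the force reached 17 N, though the plate itself can't be read directly.

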